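# Pack and seal the airtight charcoal and pigment case

## Robot

A 6-joint arm with a two-finger parallel gripper is mounted at the origin on a cart in front of the work surface, level with it; the furniture and walls round the work are solid. World frame = base frame: x ahead of the robot, y to its left, z up, the work surface at z = 0. Lengths are in m, angles in rad, forces in N, time in s.
With the tool pointing down it reaches from about 0.35 to 0.85 m from the base axis. Payload 8.1 kg.
Tool frame: the origin (TCP) lies midway between the tips of the shut fingers; the grasp point (between the pads) lies 19 mm behind it (robot.grip_point_offset is the distance from the TCP to the grasp point, in m); z points along the fingers, y is the line along which they close (so a half turn about z gives the same grasp; the last joint's range is limited). The gripper opens to 93 mm and grips with 3 to 60 N. Pads are 15 mm wide; open, the fingers measure 128 mm over their backs; the gripper's body (75 mm by 188 mm) begins 65 mm behind the grasp point.
Start: joints at [1.017, 0.13, 1.488, -0, 1.523, -0.085], TCP at [0.271, 0.535, 0.219] pointing down, gripper open.
Joint ranges: [-2.96, 2.96], [-0.89, 2.26], [0.02, 2.5], [-1.34, 4.48], [0, 2.73], [-2.66, 2.66]. Speed limits (rad/s): [2.39, 2.39, 2.79, 3.14, 3.14, 3.14].

## Interface

Orientations are given as a rotation vector (axis times angle).
In Python, from plant import robot, read_camera, job gives the robot as it stands.
- The arm moves only by the shell command python3 -m inch 'ROWS' [FORCE]. ROWS is JSON, one flat list of numbers, 5 for each row, row after row: the shift along the world's x, y, z in mm, then the turn about the world's z in degrees, then the opening in per cent of the stroke, from 0 (shut) to 100 (fully open). In form: [dx, dy, dz, yaw, hand, dx, dy, dz, yaw, hand, ...]. A call has 1 to 10 rows; each row is the pose to reach, as a shift and turn from the pose commanded when the call began; what a row does not reach only later rows make up. A row lasts 1/12 s, in which the tool goes at most 41.7 mm and 7.16 degrees, less where a joint would pass 70% of its speed; a pose out of reach is approached as far as the arm can. A call with a gripper value outside its range is refused whole. The fingers move at their own pace and stop on an object; FORCE is the grip in N (left out, the last holds). Time passes only in rows, so rows that repeat a pose let the fingers close. It gives the time, the measured TCP pose, the force, the opening and the grip force at its end, in the units of the state.
- robot.read_state(): the state, without advancing time (a new reading comes with each control period).
- read_camera(name): name is "scene" or "side" or "wrist"; returns a dict with "image" (400x640x3 uint8, blue, green, red), "K" (3x3 intrinsics, pixels), "D" ([k1, k2, p1, p2, k3] as OpenCV has them; the pictures are not rectified), "extrinsics" (4x4, takes a point from world to camera coordinates); the wrist camera has in their place "mount" (4x4, takes a point from camera to tool coordinates, whose origin is the TCP and whose axes are the flange's). Camera axes: x right, y down, z forward; pixel columns grow to the right and rows downward; lengths in m; the calibration is good to about 2 mm. A picture is of the moment at which its call begins: read the wrist's pose just before it. There is no depth.
- job.close_job(): hands the job in; it is judged then, once.
The state is a dict: "t": time; "q": joint angles; "dq": joint speeds; "joint_torque": joint torques, N m; "tool_pos": TCP position; "orientation": TCP orientation; "force": force on the tool from outside, world axes, zero at the start; "wrist_torque": the same for the moment, N m; "opening": finger opening in m; "gripper_force": force on a finger pad.
Only numpy, scipy, OpenCV 4.12 (cv2) and the standard library are available. Lean on these libraries where they do the work, as an engineer would, in place of code of your own. Each camera call takes 0.05 s, during which the arm holds its last target. There are 200 camera calls.

## Task

Pack the case for storage: push each pigment jar and the charcoal box (those that are there) fully home into its matching tight cutout in the plywood insert, upright. Then put the lid on over them, and press it down corner by corner until its edge has sunk the gasket and is fully seated all the way round. Leave the other things on the table where they are.

Things in the scene. Friction and masses are not known exactly. Their poses are not given: they have to be found in the camera images.
- case: fixed low grey base of an airtight case, 179 x 124 mm, origin at the centre of its underside on the table, x along the long side, z up. In it a plywood insert 159 x 104 mm, top 36 mm above the table, with three round cutouts in a row and an oblong one. Round it a ledge with a gasket: its 4 corner pieces stand 24 mm above the table; each sinks 5 mm under 15 to 22 N and stays down
- jar_cutout_0 (a point): floor centre of the -x one of the three round cutouts on the case's +y side (47 mm wide, 28 mm deep, floor 8 mm above the table, 51 mm apart). Sprung rubber buttons in the walls, centred 24 mm above the table, hold a jar up with its foot about 29 mm above the table; it takes 6 to 20 N to press it on to the floor. Any jar fits any of the three
- jar_cutout_1 (a point): floor centre of the middle round cutout
- jar_cutout_2 (a point): floor centre of the +x round cutout
- box_cutout (a point): floor centre of the oblong cutout on the case's -y side, 115 mm along the case's x, 27 mm along its y, 20 mm deep, floor 16 mm above the table; the same sprung buttons hold the box up with its foot about 29 mm above the table; 6 to 20 N to press it home
- jar_a: black pigment jar with grey lid, 42 mm wide, 62 mm high, 60 g, standing; origin at the centre of its underside, z up. May be absent
- jar_b: another pigment jar, just like jar_a. May be absent
- jar_c: another pigment jar, just like jar_a. May be absent
- charcoal_box: flat dark card box 110 x 45 x 22 mm, 50 g, standing on its long edge (45 mm high); for its pose use box_foot (its own axes lie askew). It stands on edge in the cutout too, either way round. May be absent
- box_foot (a point): centre of the face the charcoal box stands on, 110 x 22 mm; x along the box's length, y through its thickness, z up to its top 45 mm above
- case_lid: deep white lid, open below, 172 x 117 mm, walls 4 mm, 66 mm high, 250 g; origin at the centre of its lower edge's plane, x along the long side, z up. On top a grey fin handle 64 mm along x, 16 mm thick in y, 66 to 94 mm above the origin. Fits over the insert with 2.5 mm play, either way round. Lower edge 24 mm above the table on the fresh gasket, 19 mm when seated; the middle would need over 60 N, so press near corners
- lid_corner_0 (a point): corner of the lid's lower edge at its -x, -y (84 and 56.5 mm from the lid's centre)
- lid_corner_1 (a point): corner of the lid's lower edge at its +x, -y
- lid_corner_2 (a point): corner of the lid's lower edge at its +x, +y
- lid_corner_3 (a point): corner of the lid's lower edge at its -x, +y
- board: fixed low wooden stand, a board 385 x 270 mm on two battens, its flat top 100 mm above the table; the lid and the jars start on it; origin on the table under its centre
- dropper: brown dropper bottle, 34 mm wide, 102 mm high; a bystander, origin under its centre
- eraser: worn white eraser 50 x 22 x 13 mm; a bystander
- tape_roll: roll of masking tape 104 mm wide, 25 mm high, lying flat; a bystander

How it is judged:
By the outcome, as a careful person would: the job done as asked, in the order asked, and still so for the second after the job is handed in, with the robot touching nothing.
Of jar_a, jar_b, jar_c, charcoal_box only 3 to 4 are there at a start; the rules pass over those that are not, and their reading is None.
At some moment in a run one of case_lid may be knocked a few centimetres aside while the robot is not near it.
It also fails if it takes over 210 s, if anything falls off the work surface, if the arm or the gripper's body presses on something with over 40 N, if the wrist force passes 120 N, or if a joint passes its speed limit or range.

## Working session

There is one attempt and no reset: what is moved stays moved. The work goes in short steps, Python scripts to look and compute and a shell command to move; the robot and the scene stay as the last step left them, time stands still between calls to the robot, and variables do not carry over. Pictures are saved under pics/ and viewed, at most 15 in all, crops included, and the job is handed in when it is done.

```bash
ls; mkdir -p pics
cat > h.py <<'E'
import numpy as np, cv2
from scipy.spatial.transform import Rotation as R
from plant import robot, read_camera, job
def cam(name):
    s=robot.read_state(); c=read_camera(name)
    if name=="wrist":
        T=np.eye(4);T[:3,:3]=R.from_rotvec(s["orientation"]).as_matrix();T[:3,3]=s["tool_pos"]
        c["c2w"]=T@c["mount"]
    else: c["c2w"]=np.linalg.inv(c["extrinsics"])
    return c
def ray(c,px):
    u=cv2.undistortPoints(np.array(px,float).reshape(-1,1,2),np.array(c["K"]),np.array(c["D"])).reshape(-1,2)
    d=np.c_[u,np.ones(len(u))]@c["c2w"][:3,:3].T
    return c["c2w"][:3,3],d
def plane(c,px,z):
    o,d=ray(c,px); return o+d*((z-o[2])/d[:,2])[:,None]
def proj(c,P):
    w2c=np.linalg.inv(c["c2w"]); rv=cv2.Rodrigues(w2c[:3,:3])[0]
    return cv2.projectPoints(np.array(P,float).reshape(-1,1,3),rv,w2c[:3,3],np.array(c["K"]),np.array(c["D"]))[0].reshape(-1,2)
E
python3 - <<'E'
from h import *
s=robot.read_state();print(s, robot.grip_point_offset)
for n in ("scene","side","wrist"):
    c=cam(n);cv2.imwrite(f"pics/{n}0.png",c["image"]);print(n,np.round(c["c2w"],3).tolist())
E
```

```text
pics
{'t': 0.0, 'q': array([ 1.01655121e+00,  1.31149097e-01,  1.48927191e+00, -1.15293300e-06,
        1.52295131e+00, -8.53858106e-02]), 'dq': array([ 4.75339384e-04,  2.06605877e-04, -5.78297951e-05, -1.49355099e-03,
        1.17834317e-03,  7.84231160e-07]), 'joint_torque': array([ 1.07260435e-04, -5.59858954e+01, -4.91738605e+01,  7.70059344e-02,
        3.57817404e-02, -2.01940784e-04]), 'tool_pos': array([0.27080391, 0.53479525, 0.21759867]), 'orientation': array([-7.29625087e-01, -3.05511641e+00,  2.65384132e-03]), 'force': array([ 0.54701566, -0.05273153, -0.43980921]), 'wrist_torque': array([-0.01041978, -0.02094937,  0.01199736]), 'gripper_force': 0.0, 'opening': 0.09286530355291853} 0.0188
scene [[-0.738, -0.344, 0.581, -0.3], [-0.675, 0.349, -0.65, 0.86], [0.021, -0.872, -0.49, 0.756], [0.0, 0.0, 0.0, 1.0]]
side [[0.954, -0.151, 0.258, 0.173], [-0.299, -0.535, 0.79, -0.996], [0.018, -0.831, -0.556, 0.816], [0.0, 0.0, 0.0, 1.0]]
wrist [[0.451, 0.854, 0.26, 0.199], [0.892, -0.431, -0.133, 0.571], [-0.002, 0.292, -0.956, 0.383], [0.0, 0.0, 0.0, 1.0]]
```

View pics/scene0.png

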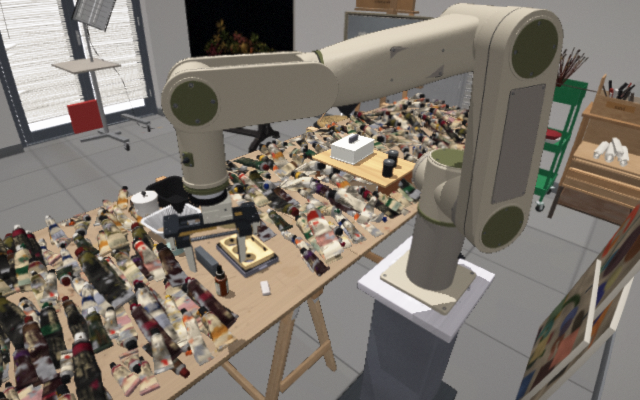

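View pics/side0.png

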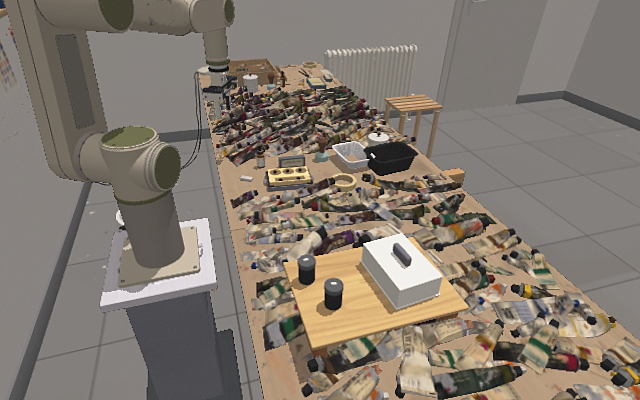

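Scene: case at about (245,255), charcoal box left of it at (210,260), dropper (221,285), eraser (265,288). Side: board with two jars (306,268), (333,292) and the lid (400,270), tape roll (345,182), case (290,175) with the box behind it.

View pics/wrist0.png

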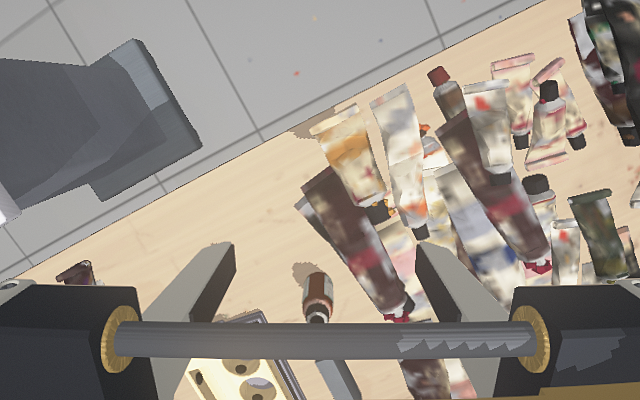

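Run:
```python
from h import *
c=cam("side")
print("case mid z.036",plane(c,[[290,176]],.036),"jars top .162",plane(c,[[306,259],[333,283]],.162),"lid top corners z=.166",plane(c,[[362,240],[391,234],[441,288],[401,307]],.166), "fin .194",plane(c,[[395,243],[409,265]],.194))
print("board",plane(c,[[284,262],[315,348],[470,306],[405,240]],.1))
```

```text
case mid z.036 [[0.47792848 0.29380187 0.036     ]] jars top .162 [[ 0.36992877 -0.31071841  0.162     ]
 [ 0.40688985 -0.40426198  0.162     ]] lid top corners z=.166 [[ 0.52708297 -0.28634609  0.166     ]
 [ 0.61034916 -0.28472934  0.166     ]
 [ 0.63231614 -0.48960944  0.166     ]
 [ 0.52092512 -0.51329785  0.166     ]] fin .194 [[ 0.58529537 -0.34990459  0.194     ]
 [ 0.58083031 -0.42901333  0.194     ]]
board [[ 0.32979602 -0.24062079  0.1       ]
 [ 0.33226586 -0.51154318  0.1       ]
 [ 0.71324934 -0.50669901  0.1       ]
 [ 0.6810973  -0.24821212  0.1       ]]
```

The wrist view shows dropper (317,290), case (240,375), box (340,380) at the lower border. I move above the case to look.

```bash
python3 -m inch '[166,-219,70,0,100,166,-219,70,0,100,166,-219,70,0,100,166,-219,70,0,100,166,-219,70,0,100,166,-219,70,0,100,166,-219,70,0,100,166,-219,70,0,100,166,-219,70,0,100]'
python3 - <<'E'
from h import *
c=cam("wrist");cv2.imwrite("pics/w1.png",c["image"]);np.save("w1c.npy",c["c2w"])
E
```

```text
t: 0.95
tool_pos: [0.4382, 0.3151, 0.2891]
orientation: [0.735, 3.054, 0.001]
force: [-0.4, -0.3, -0.1]
opening: 0.0928
gripper_force: 0.0
```

View pics/w1.png

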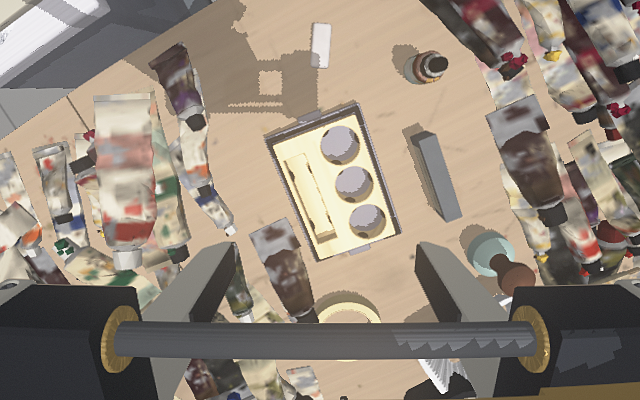

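The wrist view shows the case with round cutouts at (340,145), (353,184), (367,221), the oblong one at (310,195), the box at (437,175), dropper (432,66), eraser (320,45), tape (345,305).

```bash
cat > m1.py <<'E'
from h import *
c=cam("wrist"); im=c["image"]; hsv=cv2.cvtColor(im,cv2.COLOR_BGR2HSV)
roi=np.zeros(im.shape[:2],np.uint8); cv2.fillPoly(roi,[np.array([[258,128],[362,95],[408,235],[320,270]])],255)
y=cv2.inRange(hsv,(15,40,150),(35,255,255))&roi
cs=sorted(cv2.findContours(y,cv2.RETR_CCOMP,cv2.CHAIN_APPROX_NONE)[0],key=cv2.contourArea)[::-1]
q=cv2.approxPolyDP(cs[0],8,True).reshape(-1,2);r=cv2.minAreaRect(plane(c,cs[0].reshape(-1,2),.036)[:,:2].astype(np.float32))
print("insert",r,q.tolist())
for k in cs[1:6]:
    if cv2.contourArea(k)<100: continue
    p=plane(c,k.reshape(-1,2),.036)[:,:2].astype(np.float32); print("hole",cv2.minAreaRect(p),cv2.contourArea(k))
# outer case & box
g=cv2.cvtColor(im,cv2.COLOR_BGR2GRAY)
for row in im[175,400:470:3]: print(row,end=" ")
cv2.imwrite("pics/crop.png",cv2.resize(im[85:275,250:480],None,fx=3.2,fy=3.2,interpolation=cv2.INTER_CUBIC)[:600])
E
python3 m1.py
```

```text
insert ((0.47586190700531006, 0.31135839223861694), (0.10408173501491547, 0.15896965563297272), 83.52765655517578) [[354, 116], [273, 146], [319, 260], [337, 254], [305, 154], [285, 160], [278, 146], [339, 121], [352, 128], [328, 129], [322, 158], [343, 167], [360, 153], [367, 169], [342, 170], [335, 194], [357, 205], [374, 191], [383, 208], [364, 205], [385, 216], [384, 227], [382, 219], [359, 232], [348, 223], [356, 208], [349, 231], [362, 246], [387, 225], [386, 238], [394, 235]]
hole ((0.42601341009140015, 0.3396749496459961), (0.04264480993151665, 0.04566965624690056), 17.88134765625) 1116.0
hole ((0.4749915301799774, 0.3525857627391815), (0.05387437343597412, 0.18908141553401947), 83.11650085449219) 1085.5
hole ((0.4751347601413727, 0.3336485028266907), (0.039657704532146454, 0.04539123922586441), 20.14376449584961) 943.5
hole ((0.4672548770904541, 0.28541478514671326), (0.014437830075621605, 0.10433650016784668), 83.1617202758789) 722.5
hole ((0.37519651651382446, 0.2992613911628723), (0.07088965177536011, 0.014953712932765484), 86.24309539794922) 382.5
[160 189 213] [160 190 214] [160 186 213] [159 185 211] [159 189 211] [161 187 213] [111 130 146] [116 135 153] [107 120 129] [103 116 126] [147 144 144] [138 135 135] [140 138 138] [136 137 134] [136 135 135] [136 134 133] [142 149 157] [158 185 208] [159 187 209] [159 185 208] [159 184 209] [157 185 207] [158 185 209] [161 187 211]
```

View pics/crop.png

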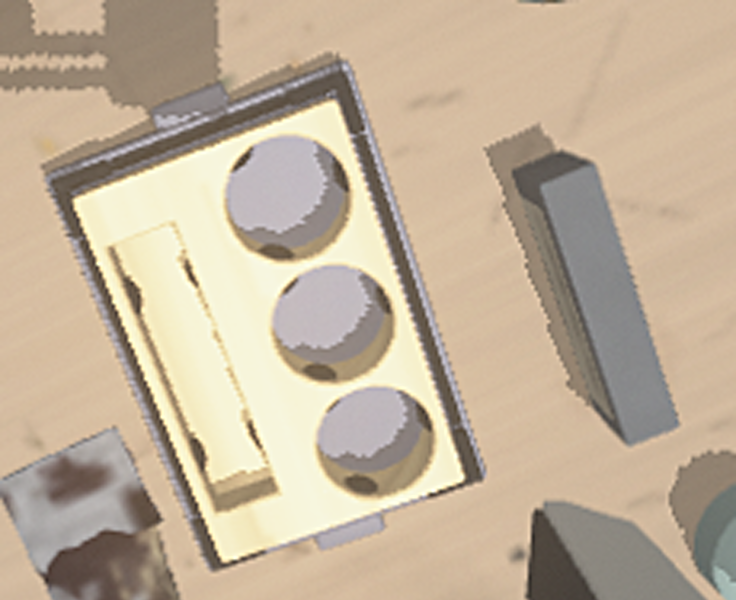

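```bash
cat > m2.py <<'E'
from h import *
c=cam("wrist")
f=lambda L:[[250+x/3.2,85+y/3.2] for x,y in L]
C=np.array([.47586,.31136]);a=np.radians(-6.47);X=np.array([np.cos(a),np.sin(a)]);Y=np.array([-X[1],X[0]])
def cf(p): d=p[:,:2]-C; return np.round(np.c_[d@X,d@Y]*1000,1).tolist()
print("holes",cf(plane(c,f([[288,198],[334,322],[376,441]]),.036)))
print("oblong",cf(plane(c,f([[110,245],[178,222],[282,490],[215,510]]),.036)))
p=plane(c,f([[540,188],[597,165],[678,425],[628,443]]),.045)[:,:2];print(p,cv2.minAreaRect(p.astype(np.float32)))
im=c["image"];roi=np.zeros(im.shape[:2],np.uint8);cv2.fillPoly(roi,[np.array([[415,130],[440,125],[470,225],[440,230]])],255)
g=im.astype(int); m=((abs(g[...,0]-g[...,2])<12)&(g[...,1]>125)&(g[...,1]<160)).astype(np.uint8)*255&roi
k=max(cv2.findContours(cv2.morphologyEx(m,cv2.MORPH_OPEN,np.ones((3,3))),cv2.RETR_EXTERNAL,cv2.CHAIN_APPROX_NONE)[0],key=cv2.contourArea).reshape(-1,2)
r=cv2.minAreaRect(plane(c,k,.045)[:,:2].astype(np.float32));print("box top",r,len(k))
s=robot.read_state();M=R.from_rotvec(s["orientation"]).as_matrix();print("tool y angle",np.degrees(np.arctan2(M[1,1],M[0,1])),s["tool_pos"],s["q"])
E
python3 m2.py
```

```text
holes [[-51.2, 23.9], [-0.9, 24.4], [50.3, 24.2]]
oblong [[-57.8, -44.1], [-57.0, -17.2], [57.0, -17.3], [55.9, -45.3]]
[[0.46377648 0.42381216]
 [0.46534937 0.44545949]
 [0.57191852 0.43689109]
 [0.56998754 0.41683123]] ((0.5178772807121277, 0.43076199293136597), (0.021704403683543205, 0.10690989345312119), 85.84416198730469)
box top ((0.5180395841598511, 0.4298253655433655), (0.02029438316822052, 0.10823231935501099), 85.91712188720703) 190
tool y angle 63.196344411412554 [0.43616213 0.31706274 0.28793579] [ 5.33103661e-01 -5.20744945e-02  1.55029056e+00  5.41306049e-04
  1.64450608e+00 -5.69840715e-01]
```

```bash
python3 -m inch '[82,113,-150,22.7,50,82,113,-150,22.7,50,82,113,-150,22.7,50,82,113,-150,22.7,50,82,113,-190,22.7,50,82,113,-190,22.7,50,82,113,-190,22.7,50,82,113,-190,22.7,50,82,113,-190,22.7,50,82,113,-190,22.7,50]' 20
python3 - <<'E'
from h import *
c=cam("wrist");cv2.imwrite("pics/w2.png",c["image"])
E
```

```text
t: 1.93
tool_pos: [0.5199, 0.4304, 0.1022]
orientation: [0.113, 3.136, 0.004]
force: [0.7, -0.3, 0.5]
opening: 0.0463
gripper_force: 0.0
```

View pics/w2.png

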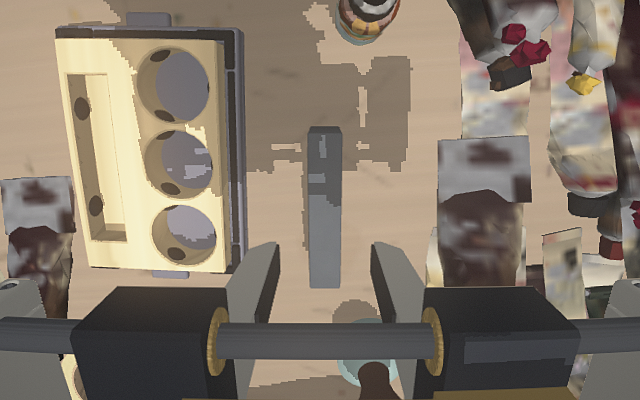

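The box spans columns 308–341, rows 127–287, centred between the fingers. Descend and grip.

```bash
python3 -m inch '[0,0,-40,0,50,0,0,-74,0,50,0,0,-74,0,50,0,0,-74,0,10,0,0,-74,0,10,0,0,-74,0,10,0,0,-74,0,10,0,0,-74,0,10,0,0,-74,0,10]' 35
python3 -m inch '[0,0,20,0,10,0,0,40,0,10,0,0,80,0,10,0,0,80,0,10,0,0,80,0,10]'
```

```text
t: 2.73
tool_pos: [0.5208, 0.4305, 0.0278]
orientation: [0.114, 3.136, 0.004]
force: [-0.7, -0.2, 7.9]
opening: 0.0216
gripper_force: 35.0
t: 3.15
tool_pos: [0.5217, 0.4311, 0.1099]
orientation: [0.114, 3.133, 0.008]
force: [-1.0, -0.1, -1.4]
opening: 0.0219
gripper_force: 35.0
```

```bash
python3 -m inch '[-46,-150,0,-2.3,10,-46,-150,0,-2.3,10,-46,-150,0,-2.3,10,-46,-150,0,-2.3,10,-46,-150,0,-2.3,10,-46,-150,0,-2.3,10,-46,-150,0,-2.3,10]'
python3 - <<'E'
from h import *
c=cam("wrist");cv2.imwrite("pics/w3.png",c["image"])
s=robot.read_state();M=R.from_rotvec(s["orientation"]).as_matrix();print("tool y angle",np.degrees(np.arctan2(M[1,1],M[0,1])),s["tool_pos"],M[:,2])
E
```

```text
t: 3.73
tool_pos: [0.4732, 0.2794, 0.1046]
orientation: [0.178, 3.136, 0.001]
force: [0.8, 0.5, -0.9]
opening: 0.0217
gripper_force: 35.0
tool y angle 83.5470751380229 [0.4733872  0.27993706 0.104742  ] [ 4.42949221e-04  5.13234802e-04 -9.99999770e-01]
```

View pics/w3.png

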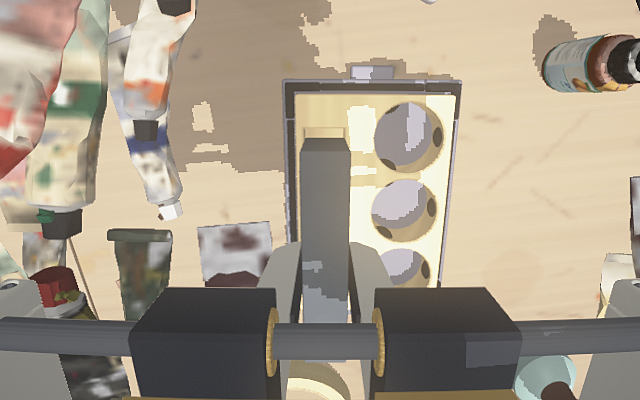

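The box hangs with its -x end at columns 303–350, top edge about row 150, above the oblong cutout. I compute its centre from that edge.

Run:
```python
from h import *
c=cam("wrist");im=c["image"]
C=np.array([.47586,.31136]);a=np.radians(-6.47);X=np.array([np.cos(a),np.sin(a)]);Y=np.array([-X[1],X[0]])
print(im[130:158:2,325].tolist())
print(im[165,294:360:3].sum(1).tolist())
for z in (.122,.0795+.045):
    p=plane(c,[[303,150],[350,150],[326,150],[303,220],[350,220]],z); d=p[:,:2]-C; print(z,np.round(np.c_[d@X,d@Y]*1000,1).tolist())
p=plane(c,[[304,138],[349,138]],.0767);d=p[:,:2]-C; print(np.round(np.c_[d@X,d@Y]*1000,1).tolist())
d=robot.read_state()["tool_pos"][:2]-C;print("tcp",d@X,d@Y)
```

```text
[[158, 206, 225], [158, 205, 224], [161, 207, 225], [164, 214, 233], [78, 85, 91], [89, 99, 108], [90, 101, 109], [93, 104, 111], [93, 104, 111], [96, 106, 113], [98, 106, 113], [117, 123, 128], [116, 121, 127], [114, 120, 126]]
[382, 586, 326, 345, 351, 354, 353, 358, 364, 357, 359, 364, 368, 369, 371, 373, 375, 379, 378, 609, 629, 628]
0.122 [[-56.3, -41.2], [-56.3, -21.5], [-56.3, -31.6], [-25.1, -41.7], [-25.2, -20.9]]
0.1245 [[-56.7, -41.0], [-56.7, -21.7], [-56.7, -31.6], [-26.1, -41.5], [-26.1, -21.0]]
[[-55.7, -43.3], [-55.7, -19.0]]
tcp 0.001122692372320226 -0.031223363830634995
```

```bash
python3 -m inch '[1,0,-20,0,10,1,0,-40,0,10,1,0,-46,0,10,1,0,-48,0,10,1,0,-50,0,10]' 50
python3 -m inch '[0,0,-3,0,10,0,0,-6,0,10,0,0,-8,0,10,0,0,-8,0,10]'
```

```text
t: 4.25
tool_pos: [0.4733, 0.2794, 0.0544]
orientation: [-0.176, -3.135, 0.002]
force: [-3.2, -2.8, 4.1]
opening: 0.0215
gripper_force: 50.0
t: 4.58
tool_pos: [0.4753, 0.2792, 0.048]
orientation: [0.177, 3.134, -0.0]
force: [-0.1, -3.9, 0.7]
opening: 0.0218
gripper_force: 50.0
```

```bash
python3 -m inch '[0,0,-2,0,10,0,0,-4,0,10,0,0,-4,0,10]'
python3 -m inch '[0,0,0,0,35,0,0,0,0,35,0,0,0,0,35,0,0,0,0,35,0,0,40,0,35,0,0,60,0,35,0,0,60,0,10,0,0,60,0,0,0,0,60,0,0,0,0,60,0,0]'
python3 - <<'E'
from h import *
c=cam("wrist");cv2.imwrite("pics/w4.png",c["image"])
E
```

```text
t: 4.83
tool_pos: [0.4755, 0.2792, 0.044]
orientation: [0.177, 3.134, 0.0]
force: [0.1, -5.5, 2.3]
opening: 0.0215
gripper_force: 50.0
t: 5.67
tool_pos: [0.4731, 0.2789, 0.1011]
orientation: [-0.177, -3.134, 0.002]
force: [-0.3, 0.6, -0.8]
opening: 0.0103
gripper_force: 0.0
```

View pics/w4.png

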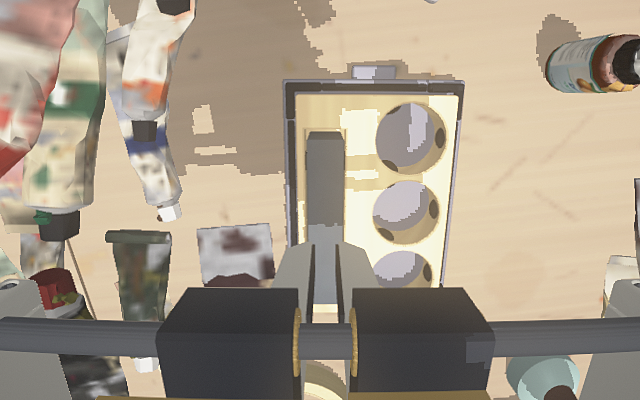

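The box stands in the oblong cutout (305–345, 130–300). Press its top with shut fingers to make sure it's home.

```bash
python3 -m inch '[0,0,-25,0,0,0,0,-35,0,0,0,0,-37,0,0,0,0,-37,0,0]'
python3 -m inch '[0,0,-2,0,0,0,0,-4,0,0,0,0,-6,0,0,0,0,-6,0,0]'
```

```text
t: 6.05
tool_pos: [0.4725, 0.2785, 0.0637]
orientation: [-0.177, -3.133, 0.003]
force: [1.1, -0.3, 0.4]
opening: 0.0002
gripper_force: 0.0
t: 6.38
tool_pos: [0.4748, 0.2795, 0.0613]
orientation: [0.177, 3.135, 0.001]
force: [-3.3, -2.3, 8.6]
opening: 0.0004
gripper_force: 4.4
```

```bash
python3 -m inch '[0,0,-3,0,0,0,0,-6,0,0,0,0,-8,0,0,0,0,-8,0,0]'
python3 -m inch '[0,0,60,0,0,0,0,160,0,60,0,0,160,0,70,0,0,160,0,70,0,0,160,0,70,0,0,160,0,70]'
```

```text
t: 6.72
tool_pos: [0.4756, 0.2815, 0.0612]
orientation: [0.176, 3.134, 0.005]
force: [-34.4, -10.6, 71.6]
opening: 0.0004
gripper_force: 36.0
t: 7.22
tool_pos: [0.4761, 0.2802, 0.2156]
orientation: [0.177, 3.13, 0.005]
force: [-0.6, 0.1, -0.6]
opening: 0.0292
gripper_force: 0.0
```

```bash
python3 -m inch '[0,0,100,0,70,0,-40,105,-7,70,-70,-610,105,-90,70,-70,-610,105,-90,70,-70,-610,105,-90,70,-70,-610,105,-90,70,-70,-610,105,-90,70,-70,-610,105,-90,70,-70,-610,105,-90,70,-70,-610,105,-90,70]' 20
```

```text
t: 8.05
tool_pos: [0.4334, -0.0752, 0.3027]
orientation: [-1.825, -2.554, 0.001]
force: [0.6, -0.4, 0.3]
opening: 0.065
gripper_force: 0.0
```

```bash
python3 -m inch '[-33,-255,20,-25.5,70,-33,-255,20,-25.5,70,-33,-255,20,-25.5,70,-33,-255,20,-25.5,70,-33,-255,20,-25.5,70,-33,-255,20,-25.5,70,-33,-255,20,-25.5,70,-33,-255,20,-25.5,70]' 20
python3 - <<'E'
from h import *
c=cam("wrist");cv2.imwrite("pics/w5.png",c["image"])
s=robot.read_state();M=R.from_rotvec(s["orientation"]).as_matrix();print("tool y angle",np.degrees(np.arctan2(M[1,1],M[0,1])),s["tool_pos"],s["q"])
E
```

```text
t: 8.72
tool_pos: [0.4004, -0.3306, 0.322]
orientation: [-2.341, -2.09, 0.001]
force: [0.2, 0.7, -0.3]
opening: 0.0651
gripper_force: 0.0
tool y angle -6.395206492998763 [ 0.400952   -0.32888372  0.3223458 ] [-7.86146433e-01 -1.06615688e-01  1.54016010e+00  3.90982480e-04
  1.71152685e+00 -6.74471793e-01]
```

View pics/w5.png

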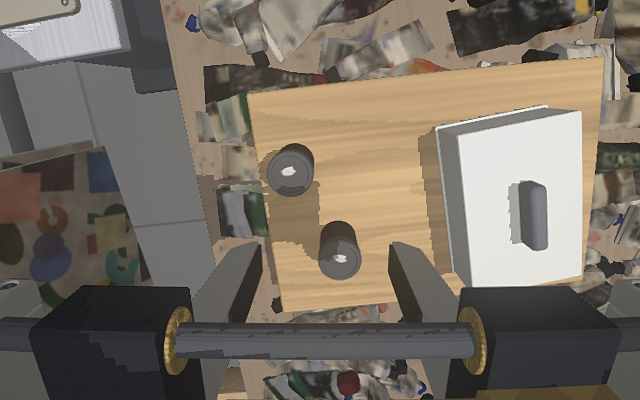

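Two jars (tops near (290,172) and (340,260)), the lid at (510,195) with its fin at (533,215); no third jar.

```bash
cat > m5.py <<'E'
from h import *
c=cam("wrist");im=c["image"];g=cv2.cvtColor(im,cv2.COLOR_BGR2GRAY)
print(g[172,255:325:3].tolist());print(g[260,310:370:3].tolist())
for (x,y) in ((290,172),(340,260)):
    x0,y0=x-40,y-45; sub=cv2.resize(cv2.medianBlur(g,3)[y0:y+45,x0:x+40],None,fx=3,fy=3)
    h=cv2.HoughCircles(sub,cv2.HOUGH_GRADIENT,1,200,param1=80,param2=12,minRadius=50,maxRadius=85)
    if h is None: print("none");continue
    u,v,r=h[0,0]/3; q=[x0+u,y0+v]; p=plane(c,[q,[q[0]+r,q[1]],[q[0]-r,q[1]]],.162)
    print(q,r,p[0],"diam",np.linalg.norm(p[1]-p[2]))
hsv=cv2.cvtColor(im,cv2.COLOR_BGR2HSV)
def rect(m,z,n):
    k=max(cv2.findContours(m,cv2.RETR_EXTERNAL,cv2.CHAIN_APPROX_NONE)[0],key=cv2.contourArea).reshape(-1,2)
    print(n,cv2.minAreaRect(plane(c,k,z)[:,:2].astype(np.float32)))
roi=np.zeros_like(g);roi[95:282,430:600]=255
rect(cv2.morphologyEx(cv2.inRange(hsv,(0,0,225),(180,25,255))&roi,cv2.MORPH_OPEN,np.ones((7,7))),.166,"lid top")
roi[:]=0;roi[175:255,518:552]=255
rect(cv2.inRange(g,0,150)&roi,.194,"fin")
E
python3 m5.py
```

```text
[140, 145, 111, 112, 88, 98, 101, 102, 98, 212, 209, 212, 223, 197, 103, 105, 103, 89, 106, 80, 161, 159, 161, 163]
[181, 130, 118, 81, 96, 88, 82, 100, 203, 210, 206, 213, 93, 102, 100, 93, 105, 159, 165, 163]
[np.float32(289.5), np.float32(175.16667)] 23.566666 [ 0.36941312 -0.3187255   0.162     ] diam 0.04430954250817468
[np.float32(338.83334), np.float32(258.83334)] 22.833334 [ 0.40686406 -0.40978018  0.162     ] diam 0.046120180819888536
lid top ((0.5906164646148682, -0.3787883222103119), (0.11460892111063004, 0.16977182030677795), 5.530789852142334)
fin ((0.5831041932106018, -0.37439319491386414), (0.025216415524482727, 0.0698608011007309), 5.483510971069336)
```

```bash
python3 -m inch '[-32,12,-40,0,70,-32,12,-80,0,70,-32,12,-120,0,70,-32,12,-155,0,70,-32,12,-185,0,70,-32,12,-194,0,70,-32,12,-194,0,70]' 20
python3 -m inch '[0,0,0,0,20,0,0,0,0,20,0,0,0,0,20,0,0,0,0,20,0,0,30,0,20,0,0,70,0,20,0,0,110,0,20,0,0,150,0,20,0,0,150,0,20]'
```

```text
t: 9.4
tool_pos: [0.3686, -0.3134, 0.1274]
orientation: [-2.333, -2.095, -0.0]
force: [-1.0, 0.9, 0.8]
opening: 0.0651
gripper_force: 0.0
t: 10.15
tool_pos: [0.3723, -0.3194, 0.2911]
orientation: [2.328, 2.087, 0.001]
force: [0.6, -1.0, 0.8]
opening: 0.0411
gripper_force: 20.0
```

```bash
python3 -m inch '[59,658,0,0,20,59,658,0,0,20,59,658,0,0,20,59,658,0,0,20,59,658,0,0,20,59,658,0,0,20,59,658,0,0,20,59,658,0,0,20,59,658,0,0,20,59,658,0,0,20]'
python3 -c "
from h import *
s=robot.read_state();M=R.from_rotvec(s['orientation']).as_matrix();print(np.degrees(np.arctan2(M[1,1],M[0,1])),s['tool_pos'],s['opening'])"
```

```text
t: 10.98
tool_pos: [0.4069, 0.1005, 0.2815]
orientation: [2.338, 2.096, 0.003]
force: [0.9, -0.2, -0.3]
opening: 0.0412
gripper_force: 20.0
-6.2696674680606925 [0.4069415  0.10050451 0.2814649 ] 0.04118854841283773
```

```bash
python3 -m inch '[21,240,0,0,20,21,240,0,0,20,21,240,0,0,20,21,240,0,0,20,21,240,0,0,20,21,240,-30,0,20,21,240,-70,0,20,21,240,-110,0,20,21,240,-150,0,20,21,240,-150,0,20]'
python3 - <<'E'
from h import *
c=cam("wrist");cv2.imwrite("pics/w6.png",c["image"])
s=robot.read_state();M=R.from_rotvec(s['orientation']).as_matrix();print(np.degrees(np.arctan2(M[1,1],M[0,1])),s['tool_pos'])
P=s['tool_pos']
for z in (.034,-.028): # expected circle centres at jar top and foot
    print(proj(c,[P+[0,0,z],P+[.021,0,z],P+[-.021,0,z]]).round().tolist())
E
```

```text
t: 11.82
tool_pos: [0.423, 0.3356, 0.1216]
orientation: [-2.337, -2.096, 0.021]
force: [-1.5, -1.0, -2.8]
opening: 0.0412
gripper_force: 20.0
-6.249750503656312 [0.42485831 0.33652558 0.12617092]
[[326.0, 297.0], [377.0, 293.0], [275.0, 302.0]]
[[326.0, 237.0], [363.0, 233.0], [290.0, 240.0]]
```

View pics/w6.png

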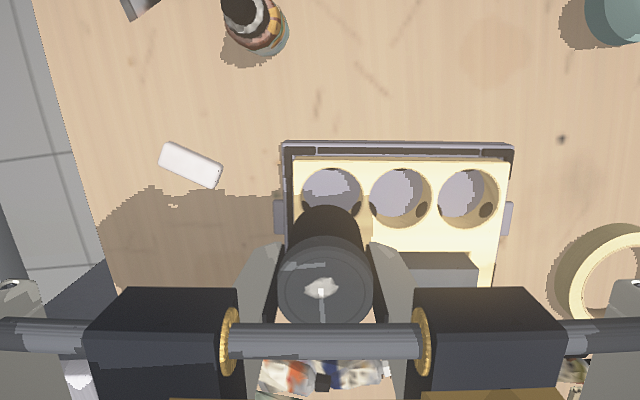

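The jar hangs straight between the fingers, its foot's far rim near row 205; cutouts at (332,195), (400,195), (468,195). I measure the foot's offset from the TCP.

```bash
cat > m6.py <<'E'
from h import *
c=cam("wrist");im=c["image"];g=cv2.cvtColor(im,cv2.COLOR_BGR2GRAY);P=robot.read_state()["tool_pos"]
# jar body side edges and far foot rim
m=cv2.inRange(g,0,62); m[:198]=0; m[300:]=0; m[:,:270]=0;m[:,385:]=0
k=max(cv2.findContours(m,cv2.RETR_EXTERNAL,cv2.CHAIN_APPROX_NONE)[0],key=cv2.contourArea).reshape(-1,2)
top=k[k[:,1]<k[:,1].min()+14]
print("top row",k[:,1].min(), "n",len(top))
p=plane(c,top,P[2]-.028)[:,:2]
from scipy.optimize import least_squares
f=least_squares(lambda q:np.hypot(*(p-q).T)-.021,P[:2]); print("foot centre",f.x,"rms",np.sqrt(np.mean(f.fun**2)),"tcp",P,"diff mm",(f.x-P[:2])*1000)
E
python3 m6.py
```

```text
top row 213 n 32
foot centre [0.42947027 0.33826441] rms 0.0006335565746770136 tcp [0.42717876 0.3378557  0.1301067 ] diff mm [2.29150538 0.40871317]
```

```bash
cat > holes.py <<'E'
from h import *
from scipy.optimize import least_squares
a=np.radians(-6.47);X=np.array([np.cos(a),np.sin(a)]);Y=np.array([-X[1],X[0]]);C=np.array([.47586,.31136])
def hole(c,xy):
    """fit 23.5 mm circle to the rim: radial edge where yellow top ends, plane z=.036"""
    hsv=cv2.cvtColor(c["image"],cv2.COLOR_BGR2HSV); y=cv2.inRange(hsv,(12,25,215),(35,255,255))
    pts=[]
    for t in np.radians(np.arange(0,360,6)):
        for r in np.arange(.0300,.015,-.0003):   # from outside in: last yellow
            w=np.r_[np.array(xy)+r*np.array([np.cos(t),np.sin(t)]),.036]; u,v=proj(c,w)[0].round().astype(int)
            if not(0<=u<640 and 0<=v<400): break
            if not y[v,u]:
                if r<.0293: pts.append(w[:2])
                break
    pts=np.array(pts); f=least_squares(lambda q:np.hypot(*(pts-q).T)-.0235,xy,loss="soft_l1",f_scale=.0005)
    return f.x,len(pts),np.median(abs(f.fun))
if __name__=="__main__":
    c=cam("wrist")
    for i in (0,1,2):
        e=C+X*.051*(i-1)+Y*.0243
        r=hole(c,e); print(i,r,"minus expected mm",(r[0]-e)*1000)
E
python3 holes.py; python3 m6.py
```

```text
0 (array([0.42853277, 0.33967112]), 20, np.float64(0.0003666250913423059)) minus expected mm [ 0.60975068 -1.58094287]
1 (array([0.47945862, 0.33419586]), 27, np.float64(0.0008529598162860148)) minus expected mm [ 0.86042816 -1.30937273]
2 (array([0.52973802, 0.32967437]), 17, np.float64(0.0012919817962252778)) minus expected mm [ 0.46463928 -0.0840327 ]
top row 220 n 27
foot centre [0.4315488  0.33792612] rms 0.00017293563509554517 tcp [0.42982111 0.33942739 0.13405071] diff mm [ 1.72769085 -1.50127473]
```

```bash
python3 -m inch '[0,0,0,0,20,0,0,0,0,20,0,0,0,0,20,0,0,0,0,20,0,0,0,0,20,0,0,0,0,20]'; python3 holes.py; python3 m6.py
```

```text
t: 12.52
tool_pos: [0.428, 0.3384, 0.1306]
orientation: [2.339, 2.097, 0.0]
force: [1.1, 0.7, -1.0]
opening: 0.0411
gripper_force: 20.0
0 (array([0.42934891, 0.34016472]), 20, np.float64(0.0008766592921018515)) minus expected mm [ 1.4258947  -1.08734834]
1 (array([0.47929581, 0.33436745]), 29, np.float64(0.0009329488542409309)) minus expected mm [ 0.69761125 -1.13778267]
2 (array([0.52889539, 0.32877407]), 18, np.float64(0.0011153746301813608)) minus expected mm [-0.37798883 -0.98432861]
top row 240 n 58
foot centre [0.41376666 0.31522458] rms 0.0016377943913625705 tcp [0.42784658 0.3383984  0.13032268] diff mm [-14.07991747 -23.1738176 ]
```

```bash
cat > foot.py <<'E'
from holes import *
def foot(c,P,dz=.028):
    g=cv2.cvtColor(c["image"],cv2.COLOR_BGR2GRAY); z=P[2]-dz; up=c["c2w"][:2,0]; ang0=np.arctan2(up[1],up[0])+np.pi/2
    away=-c["c2w"][:2,1]; a0=np.arctan2(away[1],away[0]); pts=[]
    for t in a0+np.radians(np.arange(-60,61,4)):
        L=[]
        for r in np.arange(.014,.030,.00025):
            u,v=proj(c,np.r_[P[:2]+r*np.array([np.cos(t),np.sin(t)]),z])[0].round().astype(int); L.append(int(g[v,u]))
        L=np.array(L); 
        i=np.argmax(np.diff(cv2.GaussianBlur(L.astype(np.float32).reshape(1,-1),(5,1),0)[0])); 
        pts.append(P[:2]+(.014+i*.00025)*np.array([np.cos(t),np.sin(t)]))
    pts=np.array(pts); f=least_squares(lambda q:np.hypot(*(pts-q).T)-.021,P[:2],loss="soft_l1",f_scale=.0005)
    return f.x,np.median(abs(f.fun))
if __name__=="__main__":
    P=robot.read_state()["tool_pos"];c=cam("wrist"); r=foot(c,P); print("foot",r,"tcp",P,"diff",(r[0]-P[:2])*1000)
    g=cv2.cvtColor(c["image"],cv2.COLOR_BGR2GRAY);print(g[196:250:2,326].tolist())
E
python3 foot.py
```

```text
foot (array([0.42785288, 0.33974308]), np.float64(0.002240435816487668)) tcp [0.42784658 0.3383984  0.13032268] diff [0.00630495 1.34467721]
[187, 134, 135, 135, 117, 77, 78, 78, 73, 75, 74, 73, 75, 74, 73, 71, 71, 70, 72, 68, 88, 85, 86, 86, 82, 97, 98]
```

Run:
```python
from h import *
P=robot.read_state()["tool_pos"];c=cam("wrist");g=cv2.cvtColor(c["image"],cv2.COLOR_BGR2GRAY)
for v in (205,206): print(plane(c,[[326,v]],P[2]-.028),plane(c,[[326,v]],P[2]-.025))
print(P); 
for v in (215,225): print(v,[(u,int(g[v,u])) for u in range(284,372,3)])
```

```text
[[0.43151427 0.35721188 0.10225577]] [[0.43160622 0.35816647 0.10525577]]
[[0.43144991 0.35661524 0.10225577]] [[0.43154286 0.35757908 0.10525577]]
[0.42780121 0.33837981 0.13025577]
215 [(284, 75), (287, 92), (290, 202), (293, 199), (296, 191), (299, 118), (302, 72), (305, 74), (308, 73), (311, 71), (314, 73), (317, 74), (320, 73), (323, 76), (326, 76), (329, 77), (332, 77), (335, 80), (338, 79), (341, 80), (344, 80), (347, 81), (350, 73), (353, 211), (356, 204), (359, 205), (362, 195), (365, 100), (368, 170), (371, 179)]
225 [(284, 71), (287, 68), (290, 210), (293, 142), (296, 63), (299, 67), (302, 68), (305, 68), (308, 69), (311, 71), (314, 71), (317, 70), (320, 72), (323, 71), (326, 71), (329, 73), (332, 75), (335, 75), (338, 75), (341, 76), (344, 77), (347, 78), (350, 79), (353, 81), (356, 78), (359, 220), (362, 210), (365, 245), (368, 243), (371, 242)]
```

```bash
python3 -m inch '[1,4,0,0,20,1,4,-30,0,20,1,4,-58,0,20,1,4,-62,0,20,1,4,-62,0,20,1,4,-62,0,20,1,4,-62,0,20,1,4,-62,0,20]' 40
python3 -m inch '[0,0,-3,0,20,0,0,-6,0,20,0,0,-9,0,20,0,0,-9,0,20,0,0,-9,0,20]'
```

```text
t: 13.38
tool_pos: [0.4301, 0.3433, 0.0704]
orientation: [2.339, 2.097, 0.005]
force: [0.1, 0.1, -1.0]
opening: 0.0414
gripper_force: 39.8
t: 13.8
tool_pos: [0.4315, 0.3445, 0.0665]
orientation: [2.338, 2.097, 0.011]
force: [-14.5, -9.7, 42.7]
opening: 0.0411
gripper_force: 40.0
```

```bash
python3 -m inch '[0,0,6,0,20,0,0,9,0,20,0,0,9,0,20,0,0,9,0,20,0,0,9,0,20,0,0,9,0,20]'
python3 - <<'E'
from h import *
P=robot.read_state()["tool_pos"];c=cam("wrist");print(P);cv2.imwrite("pics/w7.png",cv2.resize(c["image"][130:330,250:520],None,fx=2.9,fy=2.9))
E
```

```text
t: 14.3
tool_pos: [0.4284, 0.3421, 0.0675]
orientation: [-2.339, -2.097, 0.002]
force: [0.2, -0.2, -0.2]
opening: 0.0408
gripper_force: 40.0
[0.42844581 0.34207441 0.06750756]
```

View pics/w7.png

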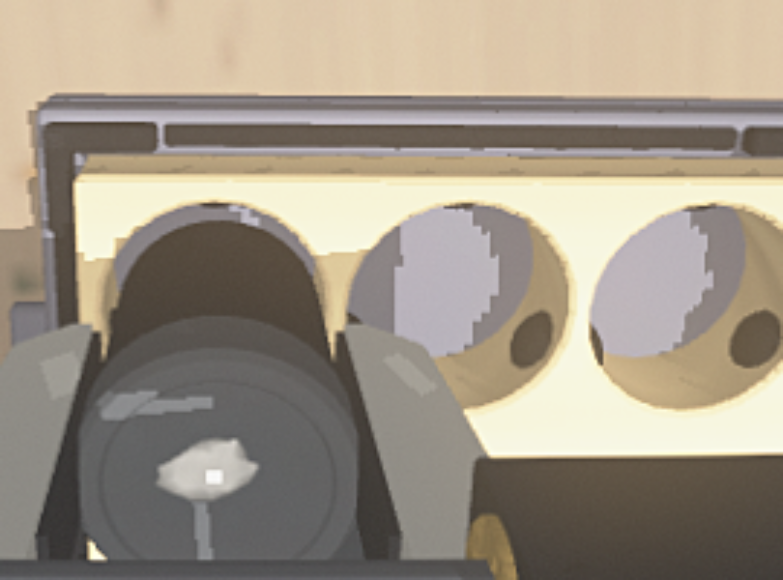

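The jar's foot rim (crop (216,222)) lies inside cutout 0's rim (crop top (214,202)); it seems to have landed on the insert's edge. I compute the offsets.

Run:
```python
from holes import *
P=robot.read_state()["tool_pos"];c=cam("wrist");f=lambda x,y:[[250+x/2.9,130+y/2.9]]
zf=P[2]-.0303
print(P,"hole y",plane(c,f(214,202),.036)[0]-[0,.0235,0],"hole1",plane(c,f(459,203),.036)[0]-[0,.0235,0],"jar",plane(c,f(216,222),zf)[0]-[0,.021,0])
print("hole1 x",(plane(c,f(346,310),.036)+plane(c,f(570,300),.036))[0]/2)
print("hole0 L",plane(c,f(104,300),.036),"jar LR",plane(c,f(121,275),zf),plane(c,f(315,275),zf))
for i in (0,1,2):
    e=C+X*.051*(i-1)+Y*.0243; print(i,e,hole(c,e))
g=cv2.cvtColor(c["image"],cv2.COLOR_BGR2GRAY);hs=cv2.cvtColor(c["image"],cv2.COLOR_BGR2HSV)[...,1]
print([(v,int(g[v,324])) for v in range(194,216)]); 
for v in (215,222,230): print(v,[(u,int(g[v,u])) for u in list(range(282,300,2))+list(range(350,368,2))])
```

```text
[0.42846712 0.34208985 0.06753581] hole y [0.43112507 0.3396502  0.036     ] hole1 [0.47989046 0.33413274 0.036     ] jar [0.43111131 0.33833379 0.03723581]
hole1 x [0.47890773 0.33555141 0.036     ]
hole0 L [[0.40631205 0.3446427  0.036     ]] jar LR [[0.410719   0.35017631 0.03723581]] [[0.449853   0.34591696 0.03723581]]
0 [0.42792302 0.34125206] (array([0.42798237, 0.34028352]), 14, np.float64(0.0003933574144293142))
1 [0.4785982  0.33550523] (array([0.4794105 , 0.33437704]), 22, np.float64(0.0013595729487046338))
2 [0.52927338 0.3297584 ] (array([0.52870233, 0.32845772]), 25, np.float64(0.0015552749696389964))
[(194, 241), (195, 242), (196, 242), (197, 244), (198, 237), (199, 174), (200, 59), (201, 91), (202, 141), (203, 138), (204, 138), (205, 136), (206, 83), (207, 77), (208, 80), (209, 80), (210, 78), (211, 78), (212, 80), (213, 78), (214, 79), (215, 78)]
215 [(282, 244), (284, 244), (286, 244), (288, 249), (290, 178), (292, 134), (294, 130), (296, 132), (298, 135), (350, 121), (352, 136), (354, 122), (356, 222), (358, 245), (360, 244), (362, 244), (364, 245), (366, 246)]
222 [(282, 202), (284, 203), (286, 181), (288, 152), (290, 128), (292, 132), (294, 121), (296, 70), (298, 75), (350, 77), (352, 80), (354, 77), (356, 126), (358, 136), (360, 178), (362, 201), (364, 202), (366, 204)]
230 [(282, 204), (284, 185), (286, 137), (288, 141), (290, 145), (292, 66), (294, 71), (296, 71), (298, 72), (350, 75), (352, 75), (354, 76), (356, 77), (358, 67), (360, 146), (362, 181), (364, 202), (366, 207)]
```

```bash
python3 -m inch '[-1.2,1.4,0,0,20,-1.2,1.4,0,0,20,-1.2,1.4,0,0,20,-1.2,1.4,-1,0,20,-1.2,1.4,-2,0,20,-1.2,1.4,-3,0,20,-1.2,1.4,-4,0,20,-1.2,1.4,-4,0,20,-1.2,1.4,-4,0,20]'
```

```text
t: 15.15
tool_pos: [0.4276, 0.3437, 0.0642]
orientation: [-2.339, -2.097, 0.0]
force: [0.4, 0.2, -1.2]
opening: 0.0409
gripper_force: 40.0
```

In: foot at about 34 mm with no force. Continue to the buttons.

```bash
python3 -m inch '[0,0,-2,0,20,0,0,-4,0,20,0,0,-6,0,20,0,0,-6,0,20,0,0,-6,0,20]'; python3 -m inch '[0,0,-2,0,20,0,0,-4,0,20,0,0,-6,0,20,0,0,-6,0,20,0,0,-6,0,20]'
```

```text
t: 15.57
tool_pos: [0.4274, 0.3434, 0.0579]
orientation: [2.339, 2.097, -0.002]
force: [0.4, -2.4, -0.2]
opening: 0.0409
gripper_force: 40.0
t: 15.98
tool_pos: [0.4275, 0.3435, 0.0518]
orientation: [2.339, 2.097, -0.001]
force: [0.1, -3.1, -1.0]
opening: 0.0413
gripper_force: 40.0
```

```bash
python3 -m inch '[0,0,-3,0,20,0,0,-6,0,20,0,0,-8,0,20,0,0,-10,0,20,0,0,-10,0,20,0,0,-10,0,20]'; python3 -m inch '[0,0,0,0,65,0,0,0,0,65,0,0,0,0,65,0,0,0,0,65,0,0,30,0,65,0,0,60,0,65,0,0,60,0,0,0,0,60,0,0,0,0,60,0,0,0,0,60,0,0]' 20
```

```text
t: 16.48
tool_pos: [0.4275, 0.3436, 0.0418]
orientation: [2.339, 2.097, -0.001]
force: [0.6, -3.6, -2.2]
opening: 0.0408
gripper_force: 40.0
t: 17.32
tool_pos: [0.427, 0.3434, 0.1011]
orientation: [-2.339, -2.097, 0.003]
force: [-0.3, -0.2, -0.3]
opening: 0.0383
gripper_force: 0.0
```

```bash
python3 -m inch '[0,-2,0,0,0,0,-2,0,0,0,0,-2,-20,0,0,0,-2,-24,0,0,0,-2,-24,0,0,0,-2,-26,0,0,0,-2,-28,0,0,0,-2,-29,0,0,0,-2,-30,0,0,0,-2,-30,0,0]'
python3 -m inch '[0,0,-1,0,0,0,0,-1.5,0,0,0,0,-2,0,0,0,0,-2,0,0]'
python3 -m inch '[0,0,-0.5,0,0,0,0,-1,0,0,0,0,-1,0,0,0,0,-1,0,0]'
```

```text
t: 18.15
tool_pos: [0.4279, 0.3419, 0.0726]
orientation: [2.339, 2.097, 0.001]
force: [-0.2, -0.6, -0.4]
opening: 0.0006
gripper_force: 0.0
t: 18.48
tool_pos: [0.4278, 0.3419, 0.0704]
orientation: [2.339, 2.097, 0.0]
force: [-0.1, -0.3, 0.7]
opening: 0.0005
gripper_force: 0.5
t: 18.82
tool_pos: [0.4281, 0.342, 0.0703]
orientation: [2.339, 2.097, 0.001]
force: [-1.7, -1.8, 7.7]
opening: 0.0006
gripper_force: 4.0
```

```bash
python3 -m inch '[0,0,40,0,0,0,0,100,0,50,0,0,211,0,70,0,-40,211,0,70,-20,-751,211,0,70,-20,-751,211,0,70,-20,-751,211,0,70,-20,-751,211,0,70,-20,-751,211,0,70,-20,-751,211,0,70]'
python3 -c "
from h import *
print(robot.read_state()['tool_pos'])"
```

```text
t: 19.65
tool_pos: [0.4202, 0.0735, 0.2475]
orientation: [2.339, 2.098, 0.0]
force: [0.6, 0.3, 0.2]
opening: 0.056
gripper_force: 0.0
[0.42023823 0.07353959 0.24751695]
```

```bash
python3 -m inch '[-13,-483,32,0,70,-13,-483,32,0,70,-13,-483,32,0,70,-13,-483,32,0,70,-13,-483,32,0,70,-13,-483,32,0,70,-13,-483,32,0,70,-13,-483,32,0,70,-13,-483,32,0,70,-13,-483,32,0,70]'
python3 -m inch '[0,-40,0,0,70,0,-75,0,0,70,0,-75,0,0,70,0,-75,0,0,70,0,-75,0,0,70]'
```

```text
t: 20.48
tool_pos: [0.4091, -0.3425, 0.2749]
orientation: [-2.34, -2.096, -0.0]
force: [1.3, 0.3, -0.4]
opening: 0.0653
gripper_force: 0.0
t: 20.9
tool_pos: [0.4096, -0.415, 0.2744]
orientation: [-2.339, -2.095, -0.001]
force: [-0.4, -0.6, 0.3]
opening: 0.0654
gripper_force: 0.0
```

```bash
python3 -m inch '[-2.5,5,0,0,70,-2.5,5,-40,0,70,-2.5,5,-80,0,70,-2.5,5,-115,0,70,-2.5,5,-140,0,70,-2.5,5,-144,0,70,-2.5,5,-144,0,70,-2.5,5,-144,0,70,-2.5,5,-144,0,70,-2.5,5,-144,0,70]'
python3 -m inch '[0,0,0,0,20,0,0,0,0,20,0,0,0,0,20,0,0,0,0,20,0,0,0,0,20]' 40
python3 -m inch '[0,0,30,0,20,0,0,70,0,20,0,0,110,0,20,0,0,150,0,20,20,40,150,0,20,121,740,150,0,20,121,740,150,0,20,121,740,150,0,20,121,740,150,0,20,121,740,150,0,20]'
```

```text
t: 21.73
tool_pos: [0.4085, -0.4116, 0.134]
orientation: [2.336, 2.094, -0.0]
force: [0.4, -1.1, 0.7]
opening: 0.0651
gripper_force: 0.0
t: 22.15
tool_pos: [0.4072, -0.4106, 0.1312]
orientation: [2.339, 2.097, -0.0]
force: [-0.9, 0.1, 2.9]
opening: 0.0411
gripper_force: 40.0
t: 22.98
tool_pos: [0.4556, -0.1652, 0.2809]
orientation: [-2.34, -2.096, -0.0]
force: [1.3, 0.1, -0.4]
opening: 0.0408
gripper_force: 40.0
```

```bash
python3 -m inch '[73,493,0,0,20,73,493,0,0,20,73,493,0,0,20,73,493,0,0,20,73,493,0,0,20,73,493,0,0,20,73,493,0,0,20,73,493,0,0,20,73,493,0,0,20,73,493,0,0,20]'
python3 -m inch '[15,90,0,0,20,15,90,0,0,20,15,90,0,0,20,15,90,0,0,20,15,90,0,0,20,15,90,0,0,20]'
```

```text
t: 23.82
tool_pos: [0.5167, 0.2474, 0.2808]
orientation: [2.339, 2.097, -0.0]
force: [1.1, 0.5, -0.0]
opening: 0.041
gripper_force: 40.0
t: 24.32
tool_pos: [0.532, 0.3339, 0.281]
orientation: [2.34, 2.096, -0.001]
force: [0.9, -0.3, 0.5]
opening: 0.0409
gripper_force: 40.0
```

```bash
python3 -m inch '[-3,-5,-40,0,20,-3,-5,-80,0,20,-3,-5,-120,0,20,-3,-5,-160,0,20,-3,-5,-190,0,20,-3,-5,-205,0,20,-3,-5,-210,0,20,-3,-5,-210,0,20,-3,-5,-210,0,20,-3,-5,-210,0,20]'
python3 -m inch '[0,0,0,0,20,0,0,0,0,20,0,0,0,0,20]'
cat > m8.py <<'E'
from holes import *
P=robot.read_state()["tool_pos"];c=cam("wrist");cv2.imwrite("pics/w8.png",cv2.resize(c["image"][150:330,230:500],None,fx=2.9,fy=2.9))
zf=P[2]-.0312; e=C+X*.051+Y*.0243; print(P,"hole exp",e,proj(c,[[*e,.036]]),"foot px",proj(c,[[*P[:2],zf]]))
g=cv2.cvtColor(c["image"],cv2.COLOR_BGR2GRAY)
u=325; print([(v,int(g[v,u])) for v in range(188,216)])
for v in (215,222,230): print(v,[(u,int(g[v,u])) for u in list(range(280,304,2))+list(range(346,370,2))])
E
python3 m8.py
```

```text
t: 25.15
tool_pos: [0.5307, 0.3304, 0.0738]
orientation: [2.339, 2.095, 0.006]
force: [0.1, -0.1, -0.1]
opening: 0.0411
gripper_force: 40.0
t: 25.4
tool_pos: [0.5295, 0.3305, 0.0722]
orientation: [2.339, 2.097, 0.003]
force: [0.4, 1.1, 0.1]
opening: 0.0411
gripper_force: 40.0
[0.52953217 0.33054936 0.0721855 ] hole exp [0.52927338 0.3297584 ] [[322.82683254 232.11964279]] foot px [[323.08631705 233.99503099]]
[(188, 209), (189, 234), (190, 234), (191, 245), (192, 243), (193, 243), (194, 243), (195, 246), (196, 232), (197, 181), (198, 69), (199, 137), (200, 204), (201, 195), (202, 131), (203, 137), (204, 140), (205, 103), (206, 83), (207, 85), (208, 84), (209, 85), (210, 85), (211, 86), (212, 86), (213, 87), (214, 84), (215, 82)]
215 [(280, 245), (282, 245), (284, 246), (286, 247), (288, 237), (290, 166), (292, 132), (294, 136), (296, 137), (298, 140), (300, 85), (302, 82), (346, 83), (348, 80), (350, 108), (352, 138), (354, 135), (356, 136), (358, 217), (360, 252), (362, 198), (364, 200), (366, 200), (368, 204)]
222 [(280, 209), (282, 207), (284, 209), (286, 189), (288, 155), (290, 139), (292, 134), (294, 108), (296, 78), (298, 84), (300, 81), (302, 84), (346, 81), (348, 79), (350, 78), (352, 80), (354, 76), (356, 127), (358, 148), (360, 177), (362, 204), (364, 209), (366, 208), (368, 212)]
230 [(280, 212), (282, 217), (284, 201), (286, 166), (288, 146), (290, 135), (292, 75), (294, 78), (296, 80), (298, 80), (300, 80), (302, 80), (346, 75), (348, 77), (350, 76), (352, 78), (354, 77), (356, 77), (358, 68), (360, 142), (362, 194), (364, 214), (366, 215), (368, 218)]
```

View pics/w8.png

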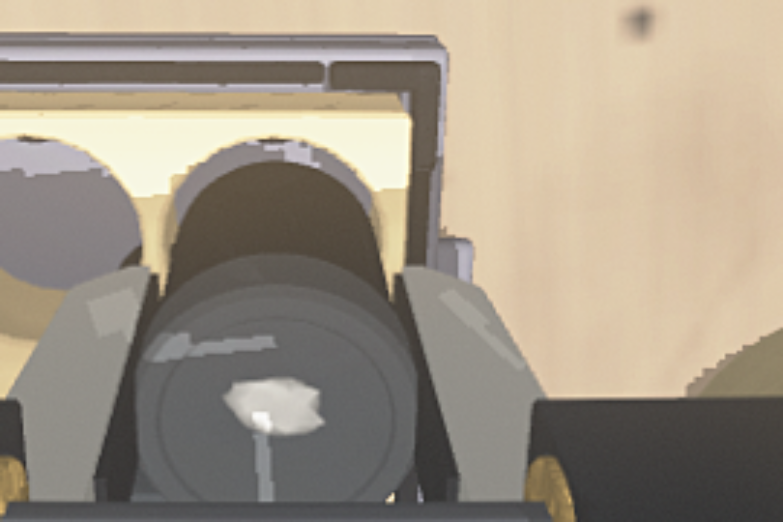

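The jar is over the +x cutout (crop rim top (275,137), foot rim (275,162)), about 1 mm off in +x and -y. Correct and lower.

```bash
python3 -m inch '[-1,0.8,0,0,20,-1,0.8,-1,0,20,-1,0.8,-3,0,20,-1,0.8,-5,0,20,-1,0.8,-6,0,20,-1,0.8,-7,0,20,-1,0.8,-8,0,20,-1,0.8,-8,0,20,-1,0.8,-8,0,20]'
```

```text
t: 26.2
tool_pos: [0.5279, 0.3309, 0.0629]
orientation: [-2.339, -2.097, 0.0]
force: [0.2, -0.4, -1.1]
opening: 0.0413
gripper_force: 40.0
```

```bash
python3 -m inch '[0,0,-3,0,20,0,0,-6,0,20,0,0,-8,0,20,0,0,-8,0,20]'; python3 -m inch '[0,0,-3,0,20,0,0,-6,0,20,0,0,-9,0,20,0,0,-12,0,20,0,0,-13,0,20,0,0,-13,0,20]'; python3 -m inch '[0,0,0,0,65,0,0,0,0,65,0,0,0,0,65,0,0,0,0,65,0,0,30,0,65,0,0,60,0,65,0,0,60,0,0,0,0,60,0,0,0,0,60,0,0,0,0,60,0,0]' 20
```

```text
t: 26.53
tool_pos: [0.5281, 0.3306, 0.0545]
orientation: [2.339, 2.096, -0.0]
force: [1.6, -0.9, -2.5]
opening: 0.0411
gripper_force: 40.0
t: 27.03
tool_pos: [0.5278, 0.3307, 0.0413]
orientation: [2.339, 2.097, -0.001]
force: [4.0, -0.8, -3.1]
opening: 0.041
gripper_force: 40.0
t: 27.87
tool_pos: [0.527, 0.3306, 0.1006]
orientation: [-2.339, -2.097, 0.003]
force: [-0.9, -0.4, -0.1]
opening: 0.0382
gripper_force: 0.0
```

```bash
python3 -m inch '[1,0,0,0,0,1,0,0,0,0,1,0,-20,0,0,1,0,-24,0,0,1,0,-26,0,0,1,0,-28,0,0,1,0,-29,0,0,1,0,-29.5,0,0,1,0,-30,0,0,1,0,-30,0,0]'
python3 -m inch '[0,0,-1,0,0,0,0,-1.5,0,0,0,0,-2,0,0,0,0,-2,0,0]'
python3 -m inch '[0,0,-0.5,0,0,0,0,-1,0,0,0,0,-1,0,0,0,0,-1,0,0]'
```

```text
t: 28.7
tool_pos: [0.5292, 0.3311, 0.0725]
orientation: [2.339, 2.097, 0.001]
force: [-1.1, -0.4, -0.2]
opening: 0.0009
gripper_force: 0.0
t: 29.03
tool_pos: [0.5292, 0.331, 0.0703]
orientation: [2.339, 2.097, 0.001]
force: [-0.8, -1.5, 3.2]
opening: 0.0006
gripper_force: 1.5
t: 29.37
tool_pos: [0.5294, 0.3312, 0.0703]
orientation: [2.339, 2.097, 0.002]
force: [-2.1, -2.1, 9.7]
opening: 0.0008
gripper_force: 4.6
```

```bash
python3 -m inch '[0,0,40,0,0,0,0,100,0,30,0,0,200,0,50,0,0,265,0,50,0,-40,265,0,50,50,-700,265,12,50,50,-700,265,12,50,50,-700,265,12,50,50,-700,265,12,50,50,-700,265,12,50]'
python3 -m inch '[50,-530,70,12,50,50,-530,70,12,50,50,-530,70,12,50,50,-530,70,12,50,50,-530,70,12,50,50,-530,70,12,50,50,-530,70,12,50,50,-530,70,12,50,50,-530,70,12,50,50,-530,70,12,50]'
python3 -c "
from h import *
print(robot.read_state()['tool_pos'])"
```

```text
t: 30.2
tool_pos: [0.5436, 0.1082, 0.2911]
orientation: [-2.106, -2.331, 0.0]
force: [1.5, -0.3, 0.4]
opening: 0.0463
gripper_force: 0.0
t: 31.03
tool_pos: [0.5822, -0.3, 0.3449]
orientation: [-1.852, -2.537, -0.0]
force: [0.0, 0.1, 0.6]
opening: 0.0467
gripper_force: 0.0
[ 0.58218519 -0.29995992  0.34492282]
```

```bash
python3 -m inch '[0,-40,0,-6,50,0,-70,-10,-12,50,0,-70,-10,-12,50,0,-70,-10,-12,50,0,-70,-10,-12,50,0,-70,-10,-12,50,0,-70,-10,-12,50]'
cat > m9.py <<'E'
from h import *
s=robot.read_state();c=cam("wrist");im=c["image"];g=cv2.cvtColor(im,cv2.COLOR_BGR2GRAY);hsv=cv2.cvtColor(im,cv2.COLOR_BGR2HSV)
cv2.imwrite("pics/w9.png",im);M=R.from_rotvec(s["orientation"]).as_matrix();print("tool y",np.degrees(np.arctan2(M[1,1],M[0,1])),s["tool_pos"])
w=cv2.inRange(hsv,(0,0,225),(180,25,255));w[290:]=0
w=cv2.morphologyEx(w,cv2.MORPH_OPEN,np.ones((5,5)))
k=max(cv2.findContours(w,cv2.RETR_EXTERNAL,cv2.CHAIN_APPROX_NONE)[0],key=cv2.contourArea);hull=cv2.convexHull(k)
print("lid top",cv2.minAreaRect(plane(c,k.reshape(-1,2),.166)[:,:2].astype(np.float32)),cv2.boundingRect(k))
# fin: dark inside the lid hull
m=np.zeros_like(g);cv2.fillPoly(m,[hull],255);m=cv2.erode(m,np.ones((9,9)))
f=cv2.morphologyEx(cv2.inRange(hsv,(0,0,0),(180,60,160))&m,cv2.MORPH_OPEN,np.ones((3,3)))
k=max(cv2.findContours(f,cv2.RETR_EXTERNAL,cv2.CHAIN_APPROX_NONE)[0],key=cv2.contourArea)
print("fin",cv2.minAreaRect(plane(c,k.reshape(-1,2),.194)[:,:2].astype(np.float32)),cv2.boundingRect(k))
E
python3 m9.py
```

```text
t: 31.62
tool_pos: [0.5831, -0.3666, 0.336]
orientation: [2.104, 2.332, 0.001]
force: [0.2, -1.2, 0.5]
opening: 0.0466
gripper_force: 0.0
tool y 5.889855641092947 [ 0.58311255 -0.36656712  0.33604161]
lid top ((0.591196596622467, -0.3788731098175049), (0.11488821357488632, 0.16905353963375092), 5.522948265075684) (270, 103, 125, 167)
fin ((0.5904864072799683, -0.3763897716999054), (0.015583847649395466, 0.06492220610380173), 5.798730850219727) (322, 162, 18, 70)
```

View pics/w9.png

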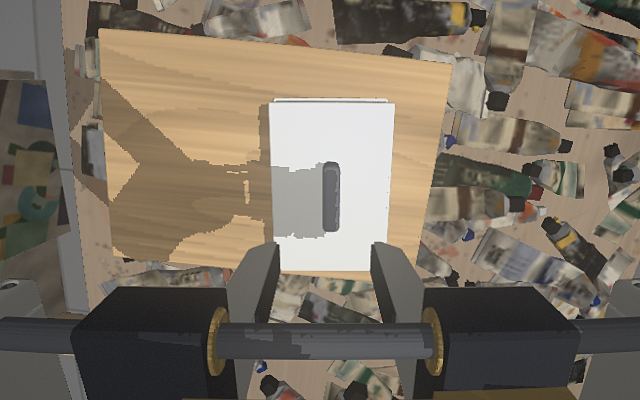

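Lid unmoved (270–395, 103–270), fin at (331,197). Grip the fin.

```bash
python3 -m inch '[8,-11,0,0,50,8,-11,-40,0,50,8,-11,-80,0,50,8,-11,-120,0,50,8,-11,-150,0,50,8,-11,-160,0,50,8,-11,-165,0,50,8,-11,-165,0,50,8,-11,-165,0,50]' 60
python3 -m inch '[0,0,0,0,5,0,0,0,0,5,0,0,0,0,5,0,0,0,0,5,0,0,0,0,5,0,0,0,0,5,0,0,15,0,5,0,0,40,0,5,0,0,80,0,5,0,0,100,0,5]'
```

```text
t: 32.42
tool_pos: [0.5918, -0.3796, 0.1732]
orientation: [2.104, 2.328, 0.001]
force: [-0.0, 0.5, 0.2]
opening: 0.0466
gripper_force: 0.0
t: 33.25
tool_pos: [0.5908, -0.3792, 0.2735]
orientation: [2.106, 2.328, 0.0]
force: [0.6, -0.5, -0.9]
opening: 0.0153
gripper_force: 60.0
```

```bash
python3 -m inch '[-5,20,10,0,5,-115,690,10,78,5,-115,690,10,78,5,-115,690,10,78,5,-115,690,10,78,5,-115,690,10,78,5,-115,690,10,78,5,-115,690,10,78,5,-115,690,10,78,5,-115,690,10,78,5]'
python3 -c "
from h import *
s=robot.read_state();M=R.from_rotvec(s['orientation']).as_matrix();print(np.degrees(np.arctan2(M[1,1],M[0,1])),s['tool_pos'])"
```

```text
t: 34.08
tool_pos: [0.5236, 0.0129, 0.2795]
orientation: [-0.531, -3.096, -0.0]
force: [0.3, -0.1, -2.6]
opening: 0.016
gripper_force: 60.0
70.54104943370301 [0.52363529 0.01288475 0.27952408]
```

```bash
python3 -m inch '[-48,298,0,13,5,-48,298,0,13,5,-48,298,0,13,5,-48,298,0,13,5,-48,298,0,13,5,-48,298,0,13,5,-48,298,0,13,5,-48,298,0,13,5,-48,298,0,13,5,-48,298,0,13,5]'
python3 -m inch '[0,0,-40,0,5,0,0,-70,0,5,0,0,-85,0,5,0,0,-90,0,5,0,0,-90,0,5,0,0,-90,0,5,0,0,-90,0,5]'
python3 - <<'E'
from h import *
s=robot.read_state();M=R.from_rotvec(s['orientation']).as_matrix();print(np.degrees(np.arctan2(M[1,1],M[0,1])),s['tool_pos'])
c=cam("wrist");cv2.imwrite("pics/w10.png",c["image"])
C=np.array([.47586,.31136]);a=np.radians(-6.47);X=np.array([np.cos(a),np.sin(a)]);Y=np.array([-X[1],X[0]])
print(proj(c,[[*(C+sx*.0795*X+sy*.052*Y),.036] for sx,sy in((-1,-1),(-1,1))]))
zt=s['tool_pos'][2]-.0035-0.0; print(proj(c,[[*(s['tool_pos'][:2]-.086*X+sy*.0585*Y),zt] for sy in (-1,1)]))
E
```

```text
t: 34.92
tool_pos: [0.4763, 0.3091, 0.2793]
orientation: [-0.183, -3.135, 0.002]
force: [0.2, -0.7, -3.4]
opening: 0.0156
gripper_force: 60.0
t: 35.5
tool_pos: [0.4781, 0.309, 0.1923]
orientation: [0.187, 3.133, 0.003]
force: [1.0, -0.2, -2.1]
opening: 0.0153
gripper_force: 60.0
83.1510034310179 [0.47809881 0.30899247 0.19228224]
[[267.21427459  90.67520003]
 [386.79583985  89.97701283]]
[[196.58487619  81.79681064]
 [452.99202309  80.23961845]]
```

View pics/w10.png

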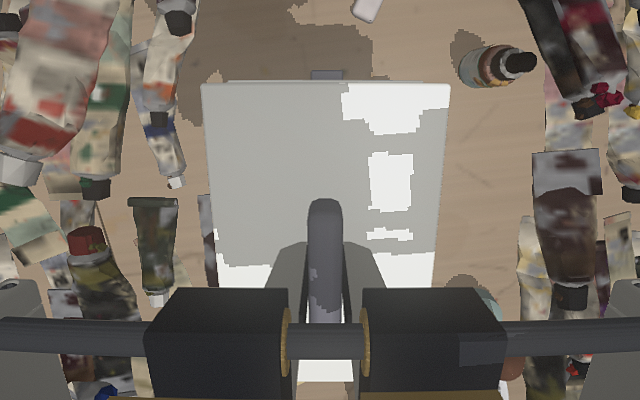

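The lid hangs level, top edge from (201,84) to (450,84), centred on the TCP. Align and lower.

```bash
python3 -m inch '[-2,3,-20,0.4,5,-2,3,-35,0.4,5,-2,3,-40,0.4,5,-2,3,-40,0.4,5,-2,3,-40,0.4,5,-2,3,-40,0.4,5,-2,3,-40,0.4,5,-2,3,-40,0.4,5,-2,3,-40,0.4,5]'
python3 -c "
from h import *
s=robot.read_state();M=R.from_rotvec(s['orientation']).as_matrix();print(np.degrees(np.arctan2(M[1,1],M[0,1])),s['tool_pos'])"
```

```text
t: 36.3
tool_pos: [0.4751, 0.3123, 0.1507]
orientation: [0.175, 3.136, 0.001]
force: [-0.7, -0.3, -2.0]
opening: 0.0158
gripper_force: 60.0
83.60152547377697 [0.4751187  0.31226417 0.15074665]
```

```bash
python3 -m inch '[0.5,0,-10,0,5,0.5,0,-20,0,5,0.5,0,-30,0,5,0.5,0,-36,0,5,0.5,0,-38,0,5,0.5,0,-40,0,5,0.5,0,-40,0,5,0.5,0,-40,0,5]'
python3 -m inch '[0,0,-1,0,5,0,0,-3,0,5,0,0,-5,0,5,0,0,-6,0,5,0,0,-6,0,5,0,0,-6,0,5]'
```

```text
t: 36.97
tool_pos: [0.4754, 0.3122, 0.1103]
orientation: [0.175, 3.136, 0.0]
force: [0.8, -0.5, -2.7]
opening: 0.0156
gripper_force: 60.0
t: 37.47
tool_pos: [0.4751, 0.312, 0.1039]
orientation: [-0.175, -3.136, 0.0]
force: [-0.6, 0.4, -3.0]
opening: 0.0156
gripper_force: 60.0
```

```bash
python3 -m inch '[0,0,-2,0,5,0,0,-4,0,5,0,0,-6,0,5,0,0,-7,0,5,0,0,-7,0,5]'
python3 -m inch '[0,0,-1,0,5,0,0,-2,0,5,0,0,-3,0,5,0,0,-3,0,5,0,0,-3,0,5]'
```

```text
t: 37.88
tool_pos: [0.475, 0.3119, 0.0965]
orientation: [-0.175, -3.136, 0.001]
force: [0.3, 0.4, -3.1]
opening: 0.0154
gripper_force: 60.0
t: 38.3
tool_pos: [0.4754, 0.3122, 0.0944]
orientation: [0.175, 3.136, 0.0]
force: [-0.9, -0.9, 0.5]
opening: 0.0157
gripper_force: 60.0
```

```bash
python3 -m inch '[0,0,1,0,45,0,0,1,0,45,0,0,1,0,45,0,0,1,0,45,0,0,20,0,45,0,0,45,0,45,0,0,45,0,0,0,0,45,0,0,0,0,45,0,0,0,0,45,0,0]' 20
python3 -c "
from h import *
s=robot.read_state();print(s['tool_pos'])"
```

```text
t: 39.13
tool_pos: [0.4745, 0.3117, 0.1377]
orientation: [-0.175, -3.135, 0.002]
force: [0.2, -0.1, -0.8]
opening: 0.0194
gripper_force: 0.0
[0.47453772 0.31168878 0.13773162]
```

```bash
python3 -m inch '[-79,-40,0,0,0,-79,-40,0,0,0,-79,-40,0,0,0,-79,-40,-30,0,0,-79,-40,-40,0,0,-79,-40,-44,0,0,-79,-40,-46,0,0,-79,-40,-47,0,0,-79,-40,-48,0,0,-79,-40,-48,0,0]'
python3 -m inch '[0,0,-1,0,0,0,0,-2,0,0,0,0,-3,0,0,0,0,-3,0,0]'
```

```text
t: 39.97
tool_pos: [0.3969, 0.2724, 0.0916]
orientation: [0.175, 3.136, 0.001]
force: [0.1, 0.3, 0.1]
opening: 0.0005
gripper_force: 0.0
t: 40.3
tool_pos: [0.3969, 0.2724, 0.09]
orientation: [0.175, 3.136, 0.001]
force: [-5.3, -2.9, 13.3]
opening: 0.0005
gripper_force: 6.8
```

```bash
python3 -m inch '[0,0,-1,0,0,0,0,-1,0,0,0,0,-2,0,0,0,0,-2,0,0]'
python3 -m inch '[0,0,-1,0,0,0,0,-1,0,0,0,0,-2,0,0,0,0,-2,0,0]'
```

```text
t: 40.63
tool_pos: [0.3967, 0.2721, 0.0893]
orientation: [0.175, 3.136, -0.0]
force: [-12.0, -9.0, 27.6]
opening: 0.0004
gripper_force: 13.8
t: 40.97
tool_pos: [0.3962, 0.2717, 0.0878]
orientation: [-0.175, -3.136, 0.002]
force: [-20.2, -12.3, 37.4]
opening: 0.0006
gripper_force: 18.7
```

```bash
python3 -m inch '[-1,-0.6,0,0,0,-2,-1.2,0,0,0,-2,-1.2,-1,0,0,-2,-1.2,-1,0,0]'
python3 -m inch '[0,0,-1,0,0,0,0,-1,0,0,0,0,-1,0,0]'
```

```text
t: 41.3
tool_pos: [0.3956, 0.271, 0.087]
orientation: [0.175, 3.134, 0.0]
force: [-11.7, -9.1, 31.6]
opening: 0.0003
gripper_force: 16.0
t: 41.55
tool_pos: [0.3952, 0.2706, 0.0861]
orientation: [0.175, 3.135, -0.001]
force: [-14.1, -11.9, 34.8]
opening: 0.0004
gripper_force: 18.1
```

```bash
python3 -m inch '[-1,-1,-1,0,0,-1,-1,-1,0,0,-1,-1,-2,0,0,-1,-1,-2,0,0]'
python3 -m inch '[-0.5,-0.5,-1,0,0,-0.5,-0.5,-1,0,0,-0.5,-0.5,-1,0,0]'
```

```text
t: 41.88
tool_pos: [0.3947, 0.2702, 0.0851]
orientation: [0.175, 3.134, 0.001]
force: [-16.4, -11.3, 41.4]
opening: 0.0005
gripper_force: 21.3
t: 42.13
tool_pos: [0.3947, 0.2702, 0.085]
orientation: [0.175, 3.133, 0.002]
force: [-18.5, -10.9, 46.6]
opening: 0.0004
gripper_force: 24.1
```

```bash
python3 -m inch '[0,0,10,0,0,0,0,26,0,0,150,-15,26,0,0,150,-15,26,0,0,150,-15,26,0,0,150,-15,26,0,0,150,-15,26,0,0,150,-15,26,0,0,150,-15,26,0,0]'
```

```text
t: 42.88
tool_pos: [0.542, 0.2544, 0.1046]
orientation: [-0.176, -3.135, 0.0]
force: [-0.6, 0.4, 0.3]
opening: 0.0003
gripper_force: 0.0
```

```bash
python3 -m inch '[3,1,-8,0,0,3,1,-11,0,0,3,1,-13,0,0,3,1,-14,0,0,3,1,-15,0,0,3,1,-15,0,0]'
python3 -m inch '[-0.5,-0.3,-1,0,0,-1,-0.5,-2,0,0,-1.5,-0.8,-3,0,0,-1.5,-0.8,-3,0,0]'
python3 -m inch '[-0.5,-0.3,-1,0,0,-1,-0.5,-2,0,0,-1,-0.5,-2,0,0]'
```

```text
t: 43.38
tool_pos: [0.5454, 0.2555, 0.0903]
orientation: [-0.175, -3.137, -0.0]
force: [-1.3, -0.4, 0.3]
opening: 0.0006
gripper_force: 0.4
t: 43.72
tool_pos: [0.5458, 0.2552, 0.0897]
orientation: [0.175, 3.133, 0.003]
force: [-2.6, -1.3, 12.6]
opening: 0.0008
gripper_force: 6.2
t: 43.97
tool_pos: [0.5455, 0.2545, 0.0885]
orientation: [0.175, 3.131, 0.003]
force: [-2.9, -2.8, 15.8]
opening: 0.0007
gripper_force: 8.0
```

```bash
python3 -m inch '[-0.5,-0.2,-1,0,0,-0.5,-0.2,-2,0,0,-1,-0.4,-3,0,0,-1,-0.4,-3,0,0]'
python3 -m inch '[-0.5,-0.2,-1,0,0,-0.5,-0.2,-2,0,0,-1,-0.4,-2,0,0]'
```

```text
t: 44.3
tool_pos: [0.5455, 0.2531, 0.0863]
orientation: [0.176, 3.13, 0.001]
force: [-2.4, -7.6, 20.3]
opening: 0.0006
gripper_force: 10.3
t: 44.55
tool_pos: [0.5456, 0.2524, 0.0853]
orientation: [0.176, 3.127, 0.001]
force: [1.0, -9.5, 21.7]
opening: 0.0006
gripper_force: 11.3
```

```bash
python3 -m inch '[0,0,-1,0,0,0,0,-2,0,0,0,0,-3,0,0,0,0,-3,0,0]'
python3 -c "
from h import *
s=robot.read_state();print(s['tool_pos'],s['force'])"
```

```text
t: 44.88
tool_pos: [0.5463, 0.2526, 0.0849]
orientation: [0.176, 3.126, 0.001]
force: [-8.3, -13.5, 41.0]
opening: 0.0007
gripper_force: 20.6
[0.54632151 0.25261111 0.08491737] [ -8.27202755 -13.50740971  40.96369587]
```

Seated. On to corner 2 (0.556, 0.351).

```bash
python3 -m inch '[0,0,12,0,0,0,0,28,0,0,12,98,28,0,0,12,98,28,0,0,12,98,28,0,0,12,98,28,0,0,12,98,28,0,0,12,98,28,0,0]'
python3 -c "
from h import *
print(robot.read_state()['tool_pos'])"
```

```text
t: 45.55
tool_pos: [0.553, 0.3505, 0.1045]
orientation: [-0.175, -3.136, 0.001]
force: [-0.2, -0.1, 0.5]
opening: 0.0003
gripper_force: 0.0
[0.55298686 0.35047097 0.10453639]
```

```bash
python3 -m inch '[2,0,-8,0,0,2,0,-11,0,0,2,0,-13,0,0,2,0,-14,0,0,2,0,-15,0,0,2,0,-15,0,0]'
python3 -m inch '[-0.5,-0.3,-1,0,0,-1,-0.6,-2,0,0,-1.5,-0.9,-3,0,0,-1.5,-0.9,-3,0,0]'
python3 -m inch '[-0.5,-0.3,-1,0,0,-1,-0.5,-2,0,0,-1,-0.7,-3,0,0,-1,-0.7,-3,0,0]'
```

```text
t: 46.05
tool_pos: [0.5552, 0.3511, 0.0902]
orientation: [-0.176, -3.137, -0.0]
force: [-1.4, -1.7, 2.5]
opening: 0.0002
gripper_force: 0.8
t: 46.38
tool_pos: [0.5554, 0.3516, 0.0897]
orientation: [0.175, 3.133, 0.004]
force: [-0.8, 0.7, 9.9]
opening: 0.0006
gripper_force: 5.0
t: 46.72
tool_pos: [0.5559, 0.3513, 0.0882]
orientation: [0.175, 3.129, 0.007]
force: [1.4, 0.9, 13.9]
opening: 0.0005
gripper_force: 7.1
```

```bash
python3 -m inch '[-0.5,-0.3,-1,0,0,-0.8,-0.5,-2,0,0,-0.8,-0.5,-2,0,0]'
```

```text
t: 46.97
tool_pos: [0.5562, 0.3515, 0.0873]
orientation: [0.175, 3.127, 0.01]
force: [3.0, 2.0, 15.9]
opening: 0.0009
gripper_force: 8.1
```

```bash
python3 -m inch '[0,0,-1,0,0,0,0,-2,0,0,0,0,-3,0,0,0,0,-3,0,0]'
python3 -m inch '[0,0,-1,0,0,0,0,-2,0,0,0,0,-2,0,0]'
```

```text
t: 47.3
tool_pos: [0.5571, 0.3525, 0.0856]
orientation: [0.174, 3.125, 0.013]
force: [4.7, 4.3, 20.5]
opening: 0.0005
gripper_force: 9.9
t: 47.55
tool_pos: [0.5575, 0.3529, 0.085]
orientation: [0.174, 3.124, 0.014]
force: [1.8, 2.9, 27.1]
opening: 0.0008
gripper_force: 13.2
```

```bash
python3 -m inch '[0,0,-1,0,0,0,0,-1.5,0,0,0,0,-1.5,0,0]'
python3 -m inch '[0,0,12,0,0,0,0,30,0,0,-145,17,30,0,0,-145,17,30,0,0,-145,17,30,0,0,-145,17,30,0,0,-145,17,30,0,0,-145,17,30,0,0,-145,17,30,0,0,-145,17,30,0,0]'
python3 -c "
from h import *
print(robot.read_state()['tool_pos'])"
```

```text
t: 47.8
tool_pos: [0.5576, 0.353, 0.0849]
orientation: [0.174, 3.123, 0.014]
force: [-3.1, 1.5, 34.5]
opening: 0.0003
gripper_force: 17.4
t: 48.63
tool_pos: [0.4082, 0.3662, 0.1058]
orientation: [0.176, 3.136, 0.001]
force: [-0.3, 0.9, -0.1]
opening: 0.0002
gripper_force: 0.0
[0.4082065  0.36615238 0.1058143 ]
```

```bash
python3 -m inch '[-2,1,-8,0,0,-2,1,-11,0,0,-2,1,-13,0,0,-2,1,-15,0,0,-2,1,-17,0,0,-2,1,-17,0,0]'
python3 -m inch '[-0.5,0,-1,0,0,-0.5,-0.3,-2,0,0,-1,-0.5,-3,0,0,-1,-0.5,-3,0,0]'
python3 -m inch '[-0.5,0,-1,0,0,-0.5,-0.3,-2,0,0,-0.5,-0.5,-2,0,0]'
```

```text
t: 49.13
tool_pos: [0.4054, 0.3675, 0.0892]
orientation: [0.176, 3.136, 0.001]
force: [-0.5, -0.7, 5.7]
opening: 0.0004
gripper_force: 2.1
t: 49.47
tool_pos: [0.4049, 0.3676, 0.0876]
orientation: [0.175, 3.135, 0.003]
force: [-3.1, -0.7, 12.4]
opening: 0.0007
gripper_force: 6.0
t: 49.72
tool_pos: [0.4044, 0.3678, 0.0859]
orientation: [0.175, 3.135, 0.005]
force: [-4.9, 1.9, 13.4]
opening: 0.0004
gripper_force: 6.5
```

```bash
python3 -m inch '[0,0,-1,0,0,0,0,-2,0,0,-0.5,-0.3,-3,0,0,-0.5,-0.3,-3,0,0]'
python3 -m inch '[0,0,-1,0,0,-0.5,-0.3,-2,0,0,-0.5,-0.3,-2,0,0]'
```

```text
t: 50.05
tool_pos: [0.4041, 0.3682, 0.0847]
orientation: [0.174, 3.134, 0.007]
force: [-9.1, -0.2, 25.4]
opening: 0.0008
gripper_force: 12.8
t: 50.3
tool_pos: [0.4042, 0.3684, 0.0846]
orientation: [0.174, 3.133, 0.009]
force: [-13.8, -4.8, 38.5]
opening: 0.0004
gripper_force: 19.3
```

All four are down; a second round verifies the heights.

```bash
python3 -m inch '[0,0,12,0,0,0,0,28,0,0,-10,-96,28,0,0,-10,-96,28,0,0,-10,-96,28,0,0,-10,-96,28,0,0,-10,-96,20,0,0,-10,-96,12,0,0,-10,-96,10,0,0,-10,-96,10,0,0]'
python3 -m inch '[0,0,-2,0,0,0,0,-3,0,0,0,0,-4,0,0,0,0,-5,0,0,0,0,-5,0,0]'
```

```text
t: 51.13
tool_pos: [0.3915, 0.2699, 0.0869]
orientation: [-0.174, -3.134, 0.002]
force: [-0.6, -0.7, -0.2]
opening: 0.0005
gripper_force: 0.0
t: 51.55
tool_pos: [0.3924, 0.2701, 0.085]
orientation: [-0.175, -3.137, -0.0]
force: [-7.1, -2.7, 12.6]
opening: 0.0004
gripper_force: 6.4
```

```bash
python3 -m inch '[0,0,-1,0,0,0,0,-2,0,0,0,0,-2,0,0]'
python3 -m inch '[0,0,12,0,0,0,0,24,0,0,150,-15,24,0,0,150,-15,24,0,0,150,-15,24,0,0,150,-15,24,0,0,150,-15,20,0,0,150,-15,12,0,0,150,-15,9,0,0,150,-15,9,0,0]'
python3 -m inch '[0,0,-1,0,0,0,0,-3,0,0,0,0,-4,0,0,0,0,-5,0,0,0,0,-5,0,0]'
```

```text
t: 51.8
tool_pos: [0.3924, 0.27, 0.0847]
orientation: [-0.175, -3.137, -0.0]
force: [-15.4, -7.9, 29.0]
opening: 0.0007
gripper_force: 15.2
t: 52.63
tool_pos: [0.5403, 0.2545, 0.0888]
orientation: [-0.174, -3.134, 0.002]
force: [-0.2, 0.5, -0.4]
opening: 0.0006
gripper_force: 0.0
t: 53.05
tool_pos: [0.5422, 0.2547, 0.0855]
orientation: [0.175, 3.137, 0.0]
force: [-0.1, 0.0, -0.3]
opening: 0.0007
gripper_force: 0.0
```

```bash
python3 -m inch '[0,0,-1,0,0,0,0,-3,0,0,0,0,-4,0,0,0,0,-5,0,0,0,0,-5,0,0]'
python3 -m inch '[0,0,12,0,0,0,0,24,0,0,14,97,24,0,0,14,97,24,0,0,14,97,24,0,0,14,97,20,0,0,14,97,12,0,0,14,97,8,0,0,14,97,6,0,0,14,97,6,0,0]'
python3 -m inch '[0,0,-1,0,0,0,0,-3,0,0,0,0,-4,0,0,0,0,-5,0,0,0,0,-5,0,0]'
```

```text
t: 53.47
tool_pos: [0.5441, 0.2545, 0.0849]
orientation: [0.175, 3.133, 0.001]
force: [-9.4, -6.5, 27.3]
opening: 0.0006
gripper_force: 13.1
t: 54.3
tool_pos: [0.556, 0.3502, 0.0857]
orientation: [-0.177, -3.135, 0.001]
force: [-0.4, 0.2, -0.2]
opening: 0.0007
gripper_force: 0.0
t: 54.72
tool_pos: [0.5578, 0.3516, 0.0849]
orientation: [0.176, 3.134, 0.002]
force: [-6.3, -3.7, 16.9]
opening: 0.0004
gripper_force: 8.5
```

```bash
python3 -m inch '[0,0,20,0,0,0,0,60,0,0,0,0,120,0,0,0,0,180,0,0,-60,-160,180,0,0,-60,-160,180,0,0,-60,-160,180,0,0,-60,-160,180,0,0,-60,-160,180,0,0,-60,-160,180,0,0]'
python3 - <<'E'
from h import *
im=cam("scene")["image"];cv2.imwrite("pics/end.png",cv2.resize(im[180:320,140:340],None,fx=3.5,fy=3.5))
E
```

```text
t: 55.55
tool_pos: [0.4966, 0.1893, 0.263]
orientation: [0.181, 3.134, 0.001]
force: [-0.6, 0.8, -0.6]
opening: 0.0005
gripper_force: 0.0
```

View pics/end.png

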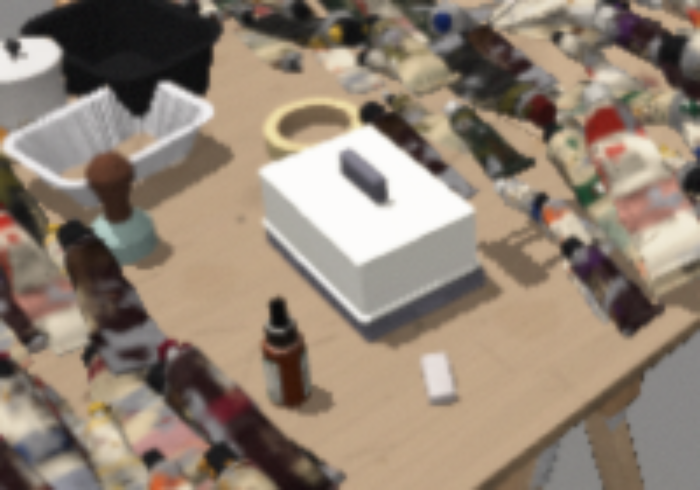

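The lid sits flat on the case (crop (370,230)), and dropper, eraser and tape stand untouched.

```bash
python3 -c "
from plant import job
print(job.close_job())"
```

```text
the job is handed in; nothing more can be done
None
```

The two jars present and the charcoal box (the third jar was absent) are pressed home, the lid is on with all four corners measured at their seated height, the bystanders look untouched in the last picture, and the job is handed in at about 56 s; the peaks were about 72 N at the wrist (shut fingers on the box top) and 47 N (fingers on a lid corner).

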